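Release a push-fit air tube and park it in the rack

TASK

Disconnect the bare metal tube from its push-fit air fitting: push the fitting's release ring firmly but gently right down onto its stop, and keep it down while you draw the tube straight up and out, without ever forcing the ring or the tube. Then stand the tube, grooved end down, fully home in the free hole of the wooden rack and let go of it. Leave the plugged fitting, the spare tube and the other things on the bench alone.

Things in the scene. Friction and masses are not known exactly. Their poses are not given: they have to be found in the camera images.
- tube: the loose aluminium tube to remove: 16 mm diameter, 100 mm long, about 60 g, with a groove (10 mm diameter) 16 to 24 mm above its lower end. Origin at the centre of the lower end, z along it to the upper end. At the start it stands upright in the fitting, lower end 30 mm and top 130 mm above the fitting's underside. Teeth in the groove block it after 1 mm of lift
- fitting: air fitting fixed to the bench on 0 to 6 mm of wood packing: 70 x 70 x 12 mm foot, metal block 44 x 44 mm up to 72 mm above the underside, gauge on its -x and capped port on its +y face (both below 60 mm, within 50 mm of the axis), a grey release ring on top. Origin at the centre of the underside, z up along the tube's axis. Over 26 N on the ring, or of the tube against the fitting, does damage
- ring_stop (a point): point on the fitting's axis 80 mm above its underside: where the ring's top face is when pressed to its stop (90 mm when up). The ring is flat plastic, 44 mm outer, 19 mm inner diameter, 6 mm thick, round the tube, which stands 40 mm above it when up. It slides 10 mm straight down on a spring: 4 N to start it, 9 N just before the stop, which is hard: 14 N or more means it is firmly there
- teeth (a point): point on the axis 50 mm above the underside, at the hidden teeth. They let go of the tube beyond 7 mm of ring travel and close as it rises: the ring must still be that far down while the tube rises its first 2 mm; after that it only rubs lightly. Fingers straddling the tube can push the ring to its stop with their tips, close on the tube there and rise with it, the ring following
- rack: wooden block fixed to the bench, 130 x 62 mm, 45 mm high, with two round holes 64 mm apart along its x axis, 19 mm in diameter, 30 mm deep (floor 15 mm above the bench). Origin at the centre of the underside. The free hole is at x = -32 mm; the other holds the spare tube
- rack_free (a point): centre of the mouth of the free hole, on the rack's top face 45 mm above the bench; a tube fully home has its lower end 30 mm below this point. Pushing the tube into the rack with over 26 N does damage
- spare: loose copper tube, 16 mm diameter, 60 mm long, standing in the rack's other hole (origin at its lower end): leave alone
- fitting2: a second fitting of the same make and sizes fixed to the bench, closed by a black plug with a domed 26 mm head, top 118 mm above its underside, instead of the tube: leave alone. Origin at the centre of the underside
- nut: loose round steel nut 26 mm across, 16 mm high, on the bench: leave alone
- driver: screwdriver on the bench: leave alone
- spanner: spanner on the bench: leave alone
- mug: white mug: leave alone
- spray: grey spray can, 54 mm diameter, 170 mm high: leave alone
- tape: roll of black tape, 90 mm diameter: leave alone
- offcut: wooden offcut 120 x 50 x 30 mm: leave alone
Things that resemble listed ones, but are neither listed nor needed, are in the scene too. What is shaped like the fitting but blue, turquoise or yellow is not meant.

How it is judged (in metres and radians):
On the way, in this order (a step that is already met when the one before it is completed fails the run):
1. the release ring is held firmly on its stop: the fingers press on it with at least 14 N (contact force between the fingers and fitting above 14 N and z of tube in the frame of fitting below 0.04 m), for 0.2 s.
2. the tube is drawn out of the fitting: its lower end at least 90 mm above the fitting's underside, still upright (z of tube in the frame of fitting above 0.09 m and angle between tube's own z axis and vertical below 0.35 rad), for 0.1 s.
At the end, for the whole second after the job is handed in: the tube stands in the rack's free hole, grooved end down, its lower end at least 26 mm below the hole's mouth and within 5 mm of its axis, within 0.15 rad of upright, released and at rest (horizontal distance between tube and rack_free below 0.005 m and z of tube in the frame of rack_free below -0.026 m and angle between tube's own z axis and vertical below 0.15 rad and linear speed of tube below 0.02 m/s); the robot touches nothing.
It fails at once if the release ring or its fitting is pushed with more than 26 N (contact force between the fingers and fitting above 26 N).
It fails at once if the tube is pulled or pushed against the fitting with more than 26 N (contact force between tube and fitting above 26 N).
It fails at once if the tube is driven into the rack with more than 26 N (contact force between tube and rack above 26 N).
It fails at once if the plugged fitting is pushed by the fingers or hit with the tube (more than 4 N) (contact force between any of the fingers, tube and fitting2 above 4 N).
It fails at once if the spare tube, or another thing on the bench, is moved (distance of spare from where it was at the start of the episode above 0.015 m or distance of any of nut, driver, spanner, mug, spray, tape, offcut from where it was at the start of the episode above 0.02 m).
It also fails if it takes over 61 s, if anything falls off the work surface, if the arm or the gripper's body presses on something with over 40 N, if the wrist force passes 120 N, or if a joint passes its speed limit or range.

ROBOT

A 7-joint arm with a two-finger parallel gripper is mounted at the origin on the work surface. World frame = base frame: x ahead of the robot, y to its left, z up, the work surface at z = 0. Lengths are in m, angles in degrees, forces in N, time in s.
With the tool pointing down it reaches from about 0.425 to 0.8 m from the base axis. Payload 8.3 kg.
Tool frame: the origin (TCP) lies midway between the tips of the shut fingers; the grasp point (between the pads) lies bot.hold_point_z behind it (bot.hold_point_z is the distance from the TCP to the grasp point, in m); z points along the fingers, y is the line along which they close (so a half turn about z gives the same grasp; the last joint's range is limited). The gripper opens to 85 mm and grips with 20 to 120 N. Pads are 22 mm wide; open, the fingers measure 114 mm over their backs; the gripper's body (76 mm by 85 mm) begins 54 mm behind the grasp point. The pads swing forward as they close: fully open they stand 13 mm farther back than shut.
Start: joints at [-69.379, 21.967, 0.94, 78.501, -0.361, 79.538, -2.664], TCP at [0.256, 0.57, 0.231] pointing down, gripper open.
Joint ranges: [-169.22, 169.22], [-14.56, 117.87], [-87.37, 89.26], [10.42, 133.3], [-82.24, 262.24], [0.94, 117.77], [-172.7, 172.7]. Speed limits (degrees/s): [136.94, 136.94, 172.46, 172.46, 180, 180, 180].

INTERFACE

Orientations are given as a 3x3 rotation matrix whose columns are the frame's x, y, z axes.
In Python, from rig import bot gives the robot as it stands. The module is installed in compiled form; this text tells all that it offers.
- The arm moves only by the tool play_rows, never from a script. Its argument "steps" is a list of rows, each an object with "slide": the shift along the tool's x, y, z in mm, a list of three; "rotation": the turn, a rotation vector about the tool's x, y, z in rad, a list of three; "gripper": the opening, from -1 (shut) to 1 (fully open). In form: [{"slide": [tx, ty, tz], "rotation": [rx, ry, rz], "gripper": gripper}, ...]. A call has 1 to 10 rows; each row is the pose to reach, as a shift and turn from the pose commanded when the call began, along the tool's axes at that moment; what a row does not reach only later rows make up. A row lasts 1/10 s, in which the tool goes at most 50 mm and 8.59 degrees, less where a joint would pass 70% of its speed; a pose out of reach is approached as far as the arm can. A call with a gripper value outside its range is refused whole. The fingers move at their own pace and stop on an object; "force" is the grip in N (left out, the last holds). Time passes only in rows, so rows that repeat a pose let the fingers close. It gives the time, the measured TCP pose, the force, the opening and the grip force at its end, in the units of the state.
- bot.state(): the state, without advancing time (a new reading comes with each control period).
- bot.read_camera(name): name is "scene" or "top"; returns a dict with "img" (384x512x3 uint8, red, green, blue), "K" (3x3 intrinsics, pixels), "R" (3x3) and "t" (3): a world point X has camera coordinates R X + t. Camera axes: x right, y down, z forward; pixel columns grow to the right and rows downward; lengths in m; the calibration is good to about 2 mm. A picture is of the moment at which its call begins. There is no depth.
- bot.close_job(): hands the job in; it is judged then, once.
The state is a dict: "clock": time; "qpos": joint angles; "qvel": joint speeds; "effort": joint torques, N m; "position": TCP position; "eef_rot": TCP orientation; "contact_force": force on the tool from outside, world axes, zero at the start; "ft_torque": the same for the moment, N m; "finger_gap": finger opening in m; "gripper_force": force on a finger pad.
Only numpy, scipy, OpenCV 4.12 (cv2) and the standard library are available. Lean on these libraries where they do the work, as an engineer would, in place of code of your own. Each camera call takes 0.05 s, during which the arm holds its last target. There are 200 camera calls.

## Working session

There is one attempt and no reset: what is moved stays moved. The work goes in short steps, Python scripts to look and compute and a tool call to move; the robot and the scene stay as the last step left them, time stands still between calls to the robot, and variables do not carry over. Pictures are saved under pics/ and viewed, at most 10 in all, crops included, and the job is handed in when it is done.

Besides the shell and the picture viewer there is one more tool, called after "Emit:" by a JSON object that holds its "name" and its "arguments", one argument or row to a line. play_rows: Moves the arm, as the interface text tells. Its arguments: {"type":"object","properties":{"steps":{"type":"array","items":{"type":"object","properties":{"slide":{"type":"array","items":{"type":"number"}},"rotation":{"type":"array","items":{"type":"number"}},"gripper":{"type":"number"}}}},"force":{"type":"number"}},"required":["steps"]}

```bash
mkdir -p pics
python3 - <<'E'
from rig import bot
import cv2,numpy as np
print(bot.state(),bot.hold_point_z)
for n in("scene","top"):
    c=bot.read_camera(n);print(n,c["K"],c["R"],c["t"]);np.savez(n+"0.npz",**c)
    cv2.imwrite(f"pics/{n}0.png",cv2.resize(c["img"][:,:,::-1],(800,600),interpolation=cv2.INTER_CUBIC))
E
```

```text
{'clock': 0.0, 'qpos': array([-69.37813031,  22.01455323,   0.93614233,  78.56285229,
        -0.36091381,  79.53804632,  -2.66458159]), 'qvel': array([-0.01869933, -0.11607612,  0.05343406, -0.02227157,  0.00376023,
       -0.04368574, -0.040033  ]), 'effort': array([-1.03043254e-03, -6.27614808e+01,  8.43718629e-01, -3.71815109e+01,
        1.64730730e-02,  1.47563074e-02, -3.55493546e-05]), 'position': array([0.25619646, 0.56951298, 0.23027399]), 'eef_rot': array([[-9.11972834e-01,  4.10249844e-01, -7.85188839e-04],
       [ 4.10250595e-01,  9.11971052e-01, -1.80272621e-03],
       [-2.34986528e-05, -1.96616151e-03, -9.99998067e-01]]), 'contact_force': array([-0.28587824,  1.56179249, -0.05622001]), 'ft_torque': array([0.01130026, 0.02656794, 0.01359038]), 'gripper_force': 0.0, 'finger_gap': 0.08523328847721856} 0.0187
scene [[404.21979879   0.         254.66572105]
 [  0.         404.21979879 195.8793205 ]
 [  0.           0.           1.        ]] [[-0.87125025  0.49077131 -0.00815639]
 [ 0.38796473  0.67837159 -0.62393538]
 [-0.30067652 -0.54676824 -0.78143338]] [ 0.4695936  -0.21473973  1.23995048]
top [[481.06812897   0.         256.53628947]
 [  0.         481.06812897 188.86799145]
 [  0.           0.           1.        ]] [[ 0.01087292 -0.99993118  0.00440627]
 [-0.99024233 -0.0113796  -0.13889073]
 [ 0.13893132 -0.00285313 -0.99029791]] [0.05255062 0.55224491 1.32314699]
```

View pics/scene0.png

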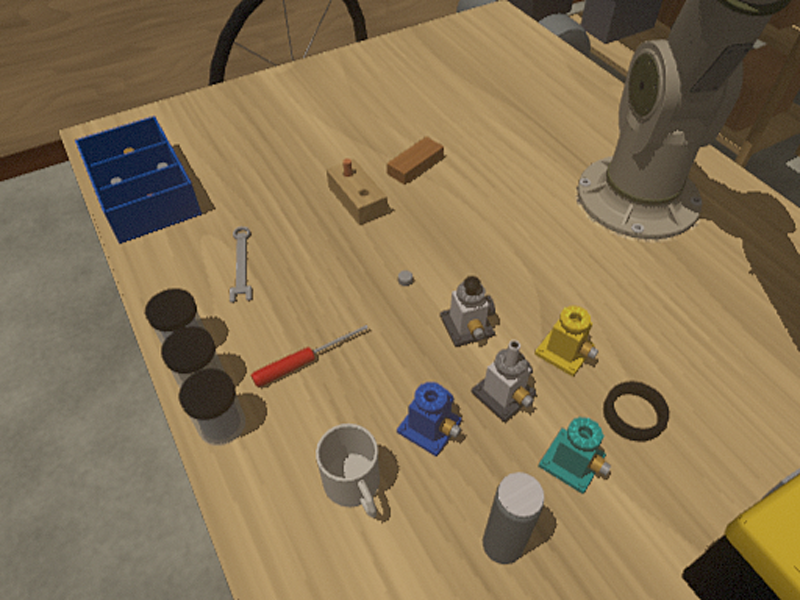

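View pics/top0.png

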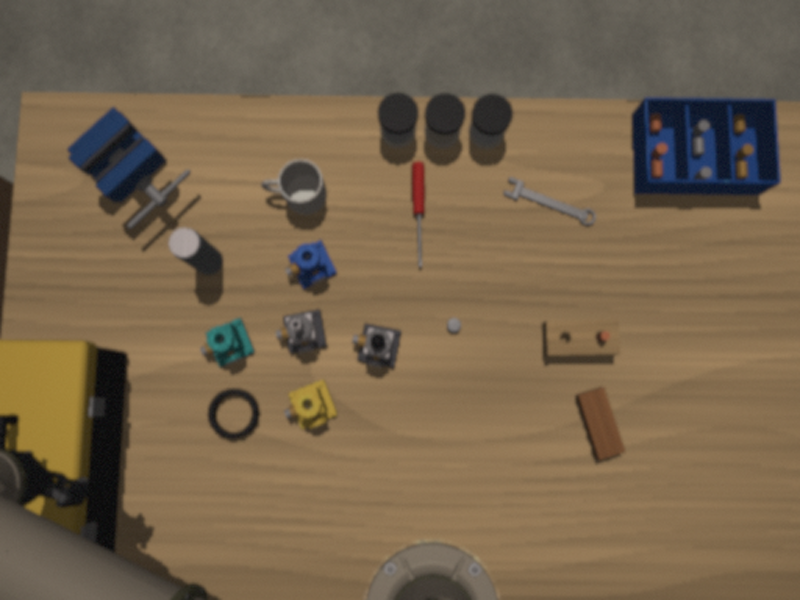

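The tube fitting candidates are two grey ones: scene (512,350) / top (300,328) with a thin metal tube, and scene (470,300) / top (378,342) with a black domed plug. The blue, turquoise and yellow ones are excluded. The rack is at scene (357,193), top (582,340). I'll confirm this in one enlarged crop.

```bash
cat > h.py <<'E'
import numpy as np,cv2
def ray(c,uv):
    R,t,K=c["R"],c["t"],c["K"]
    d=R.T@np.linalg.solve(K,[uv[0],uv[1],1.]);return -R.T@t,d/np.linalg.norm(d)
def onz(c,uv,z):
    o,d=ray(c,uv);return o+d*(z-o[2])/d[2]
def tri(c1,u1,c2,u2):
    o1,d1=ray(c1,u1);o2,d2=ray(c2,u2)
    s=np.linalg.lstsq(np.c_[d1,-d2],o2-o1,rcond=None)[0]
    p,q=o1+s[0]*d1,o2+s[1]*d2;return (p+q)/2,np.linalg.norm(p-q)
def proj(c,X):
    p=c["K"]@(c["R"]@np.asarray(X,float)+c["t"]);return p[:2]/p[2]
E
python3 - <<'E'
from h import *
s=dict(np.load("scene0.npz"));t=dict(np.load("top0.npz"))
def crop(c,x,y,w,h):
    return cv2.resize(c["img"][y:y+h,x:x+w,::-1],(w*400//w,300),interpolation=cv2.INTER_CUBIC)
# each 80x60 -> x5
a=np.vstack([np.hstack([crop(s,285,210,80,60),crop(t,170,190,80,60)]),np.hstack([crop(s,200,90,80,60),crop(t,335,190,80,60)])])
cv2.imwrite("pics/crop.png",a)
print(proj(t,[.256,.57,.23]),proj(s,[.256,.57,.23]))
E
```

```text
[ 37.74686979 299.75576963] [570.30459692 272.7676705 ]
```

View pics/crop.png

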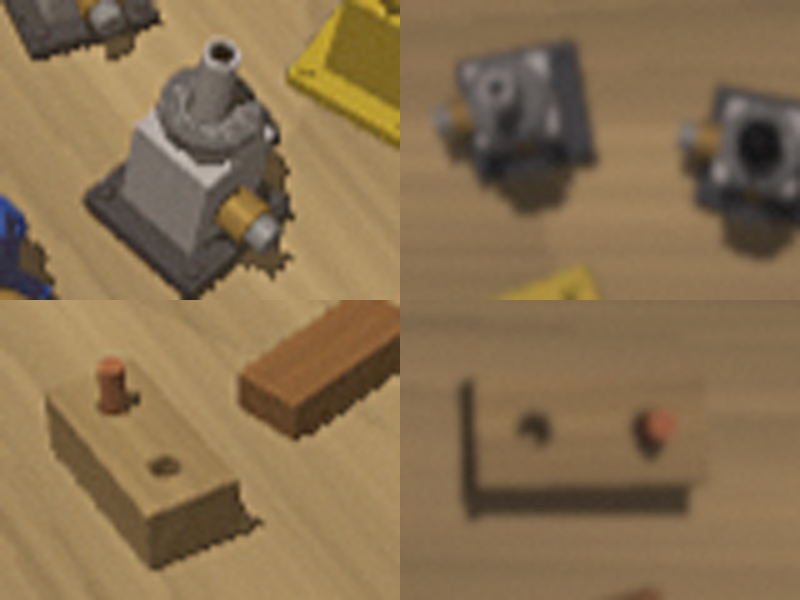

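Run:
```python
from h import *
np.set_printoptions(precision=4,suppress=True)
s=dict(np.load("scene0.npz"));t=dict(np.load("top0.npz"))
S=lambda x,y,x0,y0:(x0+(x+.5)/5-.5,y0+(y+.5)/5-.5)
for n,a,b in[("tubetop",S(222,53,285,210),S(95,88,170,190)),("hole",S(165,166,200,90),S(135,128,335,190)),("sparetop",S(111,64,200,90),S(260,125,335,190))]:
    print(n,tri(s,a,t,b))
    for z in {"tubetop":[.130,.136],"hole":[.045],"sparetop":[.075]}[n]: print(z,onz(s,a,z),onz(t,b,z))
print("foot top",[onz(t,S(x,y,170,190),.014) for x,y in((175,40),(195,163))])
print("foot scene",[onz(s,S(x,y,285,210),.014) for x,y in((85,190),(192,290))])
print("rack scene corners z.045",[onz(s,S(x,y,200,90),.045) for x,y in((48,98),(150,215),(240,183))])
print("plug top",onz(t,S(360,145,170,190),.118))
```

```text
tubetop (array([0.4883, 0.2358, 0.1327]), np.float64(0.0011331754357391903))
0.13 [0.4873 0.2341 0.13  ] [0.4882 0.2366 0.13  ]
0.136 [0.4905 0.2371 0.136 ] [0.4876 0.2358 0.136 ]
hole (array([ 0.48  , -0.2366,  0.0424]), np.float64(7.584541997499432e-05))
0.045 [ 0.4812 -0.2339  0.045 ] [ 0.4797 -0.236   0.045 ]
sparetop (array([ 0.4806, -0.2987,  0.0744]), np.float64(0.0025658708970554165))
0.075 [ 0.4818 -0.2991  0.075 ] [ 0.4795 -0.2978  0.075 ]
foot top [array([0.528 , 0.2076, 0.014 ]), array([0.4575, 0.1943, 0.014 ])]
foot scene [array([0.5284, 0.2077, 0.014 ]), array([0.5153, 0.2762, 0.014 ])]
rack scene corners z.045 [array([ 0.5144, -0.3242,  0.045 ]), array([ 0.5082, -0.2008,  0.045 ]), array([ 0.4502, -0.1989,  0.045 ])]
plug top [0.4607 0.0975 0.118 ]
```

The crop confirms it: the lighter fitting has the hollow tube (tube top at scene px 329,220, top px 189,207), and the other has the plug. The tube axis is at about (0.488, 0.236) with packing of about 3 mm, and the foot centre agrees. The free hole is at about (0.480, -0.235), and hole to spare measures 63 mm against 64 mm given. I'll move above the tube with tool y along world x.

Emit:
{"name": "play_rows", "arguments": {
  "steps": [
    {"slide":[-35,-21,0],"rotation":[0,0,0.115],"gripper":-0.3},
    {"slide":[-70,-42,0],"rotation":[0,0,0.23],"gripper":-0.3},
    {"slide":[-105,-63,0],"rotation":[0,0,0.345],"gripper":-0.3},
    {"slide":[-139,-84,0],"rotation":[0,0,0.46],"gripper":-0.3},
    {"slide":[-174,-105,0],"rotation":[0,0,0.575],"gripper":-0.3},
    {"slide":[-209,-125,0],"rotation":[0,0,0.69],"gripper":-0.3},
    {"slide":[-244,-146,0],"rotation":[0,0,0.805],"gripper":-0.3},
    {"slide":[-279,-167,0],"rotation":[0,0,0.92],"gripper":-0.3},
    {"slide":[-314,-188,0],"rotation":[0,0,1.035],"gripper":-0.3},
    {"slide":[-348,-209,0],"rotation":[0,0,1.148],"gripper":-0.3}
  ],
  "force": 20
}}

```text
clock: 1.1
position: [0.4886, 0.2349, 0.231]
eef_rot: [[0.005, 1.0, -0.0], [1.0, -0.005, -0.0], [-0.0, -0.0, -1.0]]
contact_force: [0.0, 0.6, -1.1]
finger_gap: 0.0303
gripper_force: 0.0
```

Emit:
{"name": "play_rows", "arguments": {
  "steps": [
    {"slide":[0,0,0],"rotation":[0,0,0],"gripper":-0.3},
    {"slide":[0,0,0],"rotation":[0,0,0],"gripper":-0.3},
    {"slide":[0,0,0],"rotation":[0,0,0],"gripper":-0.3},
    {"slide":[0,0,0],"rotation":[0,0,0],"gripper":-0.3}
  ]
}}

```text
clock: 1.5
position: [0.4871, 0.2381, 0.231]
eef_rot: [[-0.003, 1.0, -0.001], [1.0, 0.003, 0.0], [0.0, -0.001, -1.0]]
contact_force: [-0.2, -0.2, 1.3]
finger_gap: 0.0301
gripper_force: 0.0
```

Emit:
{"name": "play_rows", "arguments": {
  "steps": [
    {"slide":[-2,1,30],"gripper":-0.3,"rotation":[0,0,0]},
    {"slide":[-2,1,60],"gripper":-0.3,"rotation":[0,0,0]},
    {"slide":[-2,1,80],"gripper":-0.3,"rotation":[0,0,0]},
    {"slide":[-2,1,80],"gripper":-0.3,"rotation":[0,0,0]},
    {"slide":[-2,1,80],"gripper":-0.3,"rotation":[0,0,0]},
    {"slide":[-2,1,80],"gripper":-0.3,"rotation":[0,0,0]}
  ]
}}

```text
clock: 2.1
position: [0.4897, 0.2354, 0.1528]
eef_rot: [[-0.001, 1.0, 0.002], [1.0, 0.001, 0.001], [0.001, 0.002, -1.0]]
contact_force: [-0.1, -1.4, 0.6]
finger_gap: 0.0298
gripper_force: 0.0
```

Run:
```python
from h import *
from rig import bot
print(bot.state()["position"])
o=[]
for n in("scene","top"):
    c=bot.read_camera(n);np.savez(n+"1.npz",**c)
    x,y=(285,185) if n=="scene" else (150,175)
    o.append(cv2.resize(c["img"][y:y+90,x:x+80,::-1],(400,450),interpolation=cv2.INTER_CUBIC))
    print(n,[(proj(c,p)-[x,y]+.5)*5-.5 for p in([.488,.236,.133],bot.state()["position"])])
cv2.imwrite("pics/c1.png",np.hstack(o))
```

```text
[0.48968352 0.23541257 0.15282934]
scene [array([224.26485633, 177.86036812]), array([226.3876236 , 150.98314916])]
top [array([195.368248  , 162.78728745]), array([191.92776249, 155.62151042])]
```

View pics/c1.png

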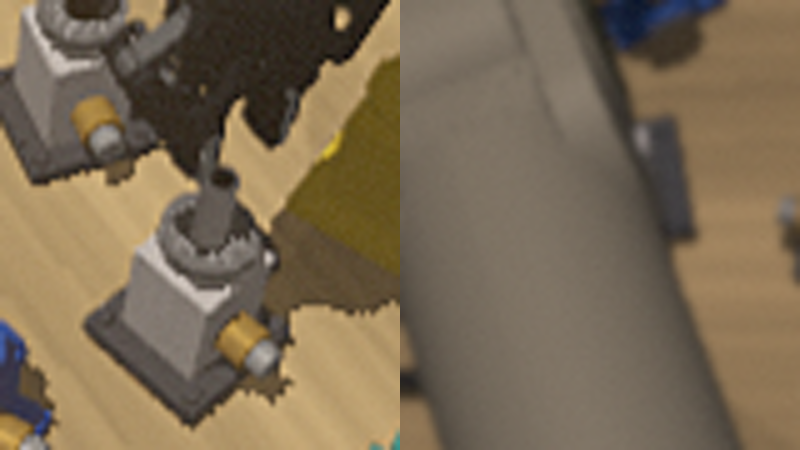

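The tube top is at crop (223,175), matching its projection. The two finger tips straddle it at about (208,160) and (275,140). I'll go down around the tube, still clear of the ring, and feel for centring with a small gap.

Emit:
{"name": "play_rows", "arguments": {
  "steps": [
    {"slide":[0,-1,10],"gripper":-0.3,"rotation":[0,0,0]},
    {"slide":[0,-1,20],"gripper":-0.3,"rotation":[0,0,0]},
    {"slide":[0,-1,30],"gripper":-0.3,"rotation":[0,0,0]},
    {"slide":[0,-1,38],"gripper":-0.3,"rotation":[0,0,0]},
    {"slide":[0,-1,38],"gripper":-0.4,"rotation":[0,0,0]},
    {"slide":[0,-1,38],"gripper":-0.45,"rotation":[0,0,0]},
    {"slide":[0,-1,38],"gripper":-0.5,"rotation":[0,0,0]},
    {"slide":[0,-1,38],"gripper":-0.5,"rotation":[0,0,0]},
    {"slide":[0,-1,38],"gripper":-0.5,"rotation":[0,0,0]}
  ]
}}

```text
clock: 3.1
position: [0.4882, 0.2347, 0.1136]
eef_rot: [[-0.0, 1.0, 0.0], [1.0, 0.0, 0.0], [0.0, 0.0, -1.0]]
contact_force: [0.2, -0.6, 0.2]
finger_gap: 0.0213
gripper_force: 0.0
```

Emit:
{"name": "play_rows", "arguments": {
  "steps": [
    {"slide":[0,0,0],"gripper":-0.5,"rotation":[0,0,0]},
    {"slide":[0,0,0],"gripper":-0.5,"rotation":[0,0,0]},
    {"slide":[0,0,0],"gripper":-0.5,"rotation":[0,0,0]}
  ]
}}

```text
clock: 3.4
position: [0.488, 0.2346, 0.1133]
eef_rot: [[-0.0, 1.0, 0.0], [1.0, 0.0, 0.0], [0.0, 0.0, -1.0]]
contact_force: [-0.6, 1.4, 0.5]
finger_gap: 0.0213
gripper_force: 0.0
```

Emit:
{"name": "play_rows", "arguments": {
  "steps": [
    {"slide":[0,0,0],"gripper":-0.55,"rotation":[0,0,0]},
    {"slide":[0,0,0],"gripper":-0.58,"rotation":[0,0,0]},
    {"slide":[0,0,0],"gripper":-0.58,"rotation":[0,0,0]},
    {"slide":[0,0,0],"gripper":-0.58,"rotation":[0,0,0]}
  ]
}}

```text
clock: 3.8
position: [0.488, 0.2346, 0.1133]
eef_rot: [[-0.0, 1.0, -0.0], [1.0, 0.0, -0.0], [-0.0, -0.0, -1.0]]
contact_force: [-0.1, -0.2, 0.6]
finger_gap: 0.0179
gripper_force: 0.0
```

Emit:
{"name": "play_rows", "arguments": {
  "steps": [
    {"slide":[0,0,0],"gripper":-0.61,"rotation":[0,0,0]},
    {"slide":[0,0,0],"gripper":-0.61,"rotation":[0,0,0]},
    {"slide":[0,0,0],"gripper":-0.61,"rotation":[0,0,0]}
  ]
}}

```text
clock: 4.1
position: [0.488, 0.2346, 0.1133]
eef_rot: [[-0.0, 1.0, -0.0], [1.0, 0.0, -0.0], [-0.0, -0.0, -1.0]]
contact_force: [-0.1, -0.9, 0.3]
finger_gap: 0.0167
gripper_force: 0.0
```

Emit:
{"name": "play_rows", "arguments": {
  "steps": [
    {"slide":[0,0,0],"gripper":-0.55,"rotation":[0,0,0]},
    {"slide":[0,0,5],"gripper":-0.55,"rotation":[0,0,0]},
    {"slide":[0,0,10],"gripper":-0.55,"rotation":[0,0,0]},
    {"slide":[0,0,15],"gripper":-0.55,"rotation":[0,0,0]},
    {"slide":[0,0,18],"gripper":-0.55,"rotation":[0,0,0]},
    {"slide":[0,0,20],"gripper":-0.55,"rotation":[0,0,0]},
    {"slide":[0,0,20],"gripper":-0.55,"rotation":[0,0,0]},
    {"slide":[0,0,20],"gripper":-0.55,"rotation":[0,0,0]}
  ]
}}

```text
clock: 4.9
position: [0.4877, 0.2345, 0.0934]
eef_rot: [[-0.0, 1.0, -0.001], [1.0, 0.0, -0.0], [-0.0, -0.001, -1.0]]
contact_force: [-3.4, -1.9, 4.0]
finger_gap: 0.0195
gripper_force: 2.1
```

Emit:
{"name": "play_rows", "arguments": {
  "steps": [
    {"slide":[0,0,1],"gripper":-0.55,"rotation":[0,0,0]},
    {"slide":[0,0,2],"gripper":-0.55,"rotation":[0,0,0]},
    {"slide":[0,0,3],"gripper":-0.55,"rotation":[0,0,0]},
    {"slide":[0,0,4],"gripper":-0.55,"rotation":[0,0,0]},
    {"slide":[0,0,4],"gripper":-0.55,"rotation":[0,0,0]},
    {"slide":[0,0,4],"gripper":-0.55,"rotation":[0,0,0]}
  ]
}}

```text
clock: 5.5
position: [0.4879, 0.2346, 0.0895]
eef_rot: [[-0.0, 1.0, -0.0], [1.0, 0.0, 0.0], [0.0, -0.0, -1.0]]
contact_force: [-3.5, -1.8, 6.1]
finger_gap: 0.019
gripper_force: 3.1
```

Emit:
{"name": "play_rows", "arguments": {
  "steps": [
    {"slide":[0,0,1],"gripper":-0.55,"rotation":[0,0,0]},
    {"slide":[0,0,2],"gripper":-0.55,"rotation":[0,0,0]},
    {"slide":[0,0,3],"gripper":-0.55,"rotation":[0,0,0]},
    {"slide":[0,0,4],"gripper":-0.55,"rotation":[0,0,0]},
    {"slide":[0,0,4],"gripper":-0.55,"rotation":[0,0,0]},
    {"slide":[0,0,4],"gripper":-0.55,"rotation":[0,0,0]}
  ]
}}

```text
clock: 6.1
position: [0.488, 0.2346, 0.0857]
eef_rot: [[-0.0, 1.0, -0.0], [1.0, 0.0, 0.0], [0.0, -0.0, -1.0]]
contact_force: [-3.3, -1.9, 8.4]
finger_gap: 0.0188
gripper_force: 4.1
```

Emit:
{"name": "play_rows", "arguments": {
  "steps": [
    {"slide":[0,0,0.5],"gripper":-0.55,"rotation":[0,0,0]},
    {"slide":[0,0,1],"gripper":-0.55,"rotation":[0,0,0]},
    {"slide":[0,0,1],"gripper":-0.55,"rotation":[0,0,0]},
    {"slide":[0,0,1],"gripper":-0.55,"rotation":[0,0,0]}
  ]
}}

```text
clock: 6.5
position: [0.488, 0.2345, 0.0848]
eef_rot: [[0.0, 1.0, -0.0], [1.0, -0.0, 0.0], [0.0, -0.0, -1.0]]
contact_force: [-5.0, -1.6, 7.5]
finger_gap: 0.0191
gripper_force: 4.3
```

Emit:
{"name": "play_rows", "arguments": {
  "steps": [
    {"slide":[0,0,0.5],"gripper":-0.55,"rotation":[0,0,0]},
    {"slide":[0,0,0.5],"gripper":-0.55,"rotation":[0,0,0]},
    {"slide":[0,0,0.5],"gripper":-0.55,"rotation":[0,0,0]}
  ]
}}

```text
clock: 6.8
position: [0.4879, 0.2346, 0.0844]
eef_rot: [[-0.0, 1.0, -0.0], [1.0, 0.0, 0.0], [0.0, -0.0, -1.0]]
contact_force: [-6.0, -2.5, 9.9]
finger_gap: 0.0189
gripper_force: 5.0
```

Emit:
{"name": "play_rows", "arguments": {
  "steps": [
    {"slide":[0,0,0.5],"gripper":-0.55,"rotation":[0,0,0]},
    {"slide":[0,0,0.5],"gripper":-0.55,"rotation":[0,0,0]},
    {"slide":[0,0,0.5],"gripper":-0.55,"rotation":[0,0,0]}
  ]
}}

```text
clock: 7.1
position: [0.488, 0.2346, 0.0844]
eef_rot: [[0.0, 1.0, -0.0], [1.0, -0.0, 0.001], [0.001, -0.0, -1.0]]
contact_force: [-7.0, -2.9, 14.0]
finger_gap: 0.0191
gripper_force: 7.2
```

Emit:
{"name": "play_rows", "arguments": {
  "steps": [
    {"slide":[0,0,0.3],"gripper":-0.55,"rotation":[0,0,0]},
    {"slide":[0,0,0.3],"gripper":-0.55,"rotation":[0,0,0]},
    {"slide":[0,0,0.3],"gripper":-0.55,"rotation":[0,0,0]},
    {"slide":[0,0,0.3],"gripper":-0.55,"rotation":[0,0,0]}
  ]
}}

```text
clock: 7.5
position: [0.488, 0.2346, 0.0843]
eef_rot: [[0.0, 1.0, 0.0], [1.0, -0.0, 0.001], [0.001, 0.0, -1.0]]
contact_force: [-8.3, -4.2, 17.5]
finger_gap: 0.0196
gripper_force: 8.5
```

Emit:
{"name": "play_rows", "arguments": {
  "steps": [
    {"slide":[0,0,0],"gripper":-0.55,"rotation":[0,0,0]},
    {"slide":[0,0,0],"gripper":-0.55,"rotation":[0,0,0]},
    {"slide":[0,0,0],"gripper":-0.55,"rotation":[0,0,0]},
    {"slide":[0,0,-0.7],"gripper":-0.55,"rotation":[0,0,0]},
    {"slide":[0,0,-1.3],"gripper":-0.55,"rotation":[0,0,0]},
    {"slide":[0,0,-1.3],"gripper":-0.58,"rotation":[0,0,0]},
    {"slide":[0,0,-1.3],"gripper":-0.6,"rotation":[0,0,0]},
    {"slide":[0,0,-1.3],"gripper":-0.6,"rotation":[0,0,0]}
  ]
}}

```text
clock: 8.3
position: [0.4886, 0.2347, 0.0851]
eef_rot: [[0.0, 1.0, 0.001], [1.0, -0.0, 0.001], [0.001, 0.001, -1.0]]
contact_force: [-1.7, -1.7, 8.6]
finger_gap: 0.0171
gripper_force: 4.3
```

Emit:
{"name": "play_rows", "arguments": {
  "steps": [
    {"slide":[0,0,0],"gripper":-0.64,"rotation":[0,0,0]},
    {"slide":[0,0,0],"gripper":-0.68,"rotation":[0,0,0]},
    {"slide":[0,0,0],"gripper":-0.75,"rotation":[0,0,0]},
    {"slide":[0,0,0],"gripper":-0.8,"rotation":[0,0,0]},
    {"slide":[0,0,0],"gripper":-0.8,"rotation":[0,0,0]}
  ],
  "force": 30
}}

```text
clock: 8.8
position: [0.4888, 0.2348, 0.0852]
eef_rot: [[0.0, 1.0, 0.002], [1.0, -0.0, 0.001], [0.001, 0.002, -1.0]]
contact_force: [-2.7, -2.1, 8.6]
finger_gap: 0.0152
gripper_force: 30.5
```

Firm grip, but the ring is about 0.8 mm off its stop, which leaves little margin. I'll re-grip with the ring on the stop.

Emit:
{"name": "play_rows", "arguments": {
  "steps": [
    {"slide":[0,0,0],"gripper":-0.58,"rotation":[0,0,0]},
    {"slide":[0,0,0],"gripper":-0.58,"rotation":[0,0,0]},
    {"slide":[0,0,0.5],"gripper":-0.58,"rotation":[0,0,0]},
    {"slide":[0,0,1],"gripper":-0.6,"rotation":[0,0,0]},
    {"slide":[0,0,1],"gripper":-0.61,"rotation":[0,0,0]},
    {"slide":[0,0,1],"gripper":-0.61,"rotation":[0,0,0]}
  ]
}}

```text
clock: 9.4
position: [0.489, 0.2349, 0.0845]
eef_rot: [[0.0, 1.0, 0.002], [1.0, -0.0, 0.001], [0.001, 0.002, -1.0]]
contact_force: [-2.7, -1.4, 10.5]
finger_gap: 0.0169
gripper_force: 5.2
```

Emit:
{"name": "play_rows", "arguments": {
  "steps": [
    {"slide":[0,0,0.2],"gripper":-0.64,"rotation":[0,0,0]},
    {"slide":[0,0,0.2],"gripper":-0.68,"rotation":[0,0,0]},
    {"slide":[0,0,0.2],"gripper":-0.75,"rotation":[0,0,0]},
    {"slide":[0,0,0.2],"gripper":-0.8,"rotation":[0,0,0]},
    {"slide":[0,0,0.2],"gripper":-0.8,"rotation":[0,0,0]}
  ],
  "force": 30
}}

```text
clock: 9.9
position: [0.489, 0.2349, 0.0845]
eef_rot: [[0.0, 1.0, 0.002], [1.0, -0.0, 0.001], [0.001, 0.002, -1.0]]
contact_force: [-3.3, -1.3, 12.5]
finger_gap: 0.0153
gripper_force: 30.6
```

Emit:
{"name": "play_rows", "arguments": {
  "steps": [
    {"slide":[0,0,-0.5],"gripper":-0.8,"rotation":[0,0,0]},
    {"slide":[0,0,-1],"gripper":-0.8,"rotation":[0,0,0]},
    {"slide":[0,0,-1.5],"gripper":-0.8,"rotation":[0,0,0]},
    {"slide":[0,0,-2],"gripper":-0.8,"rotation":[0,0,0]},
    {"slide":[0,0,-2],"gripper":-0.8,"rotation":[0,0,0]}
  ]
}}

```text
clock: 10.4
position: [0.4889, 0.235, 0.0859]
eef_rot: [[0.0, 1.0, 0.002], [1.0, -0.0, 0.001], [0.001, 0.002, -1.0]]
contact_force: [-1.3, -0.9, 5.3]
finger_gap: 0.0152
gripper_force: 30.8
```

Emit:
{"name": "play_rows", "arguments": {
  "steps": [
    {"slide":[0,0,-0.5],"gripper":-0.8,"rotation":[0,0,0]},
    {"slide":[0,0,-1],"gripper":-0.8,"rotation":[0,0,0]},
    {"slide":[0,0,-1.5],"gripper":-0.8,"rotation":[0,0,0]},
    {"slide":[0,0,-2],"gripper":-0.8,"rotation":[0,0,0]}
  ]
}}

```text
clock: 10.8
position: [0.4889, 0.2349, 0.0874]
eef_rot: [[-0.0, 1.0, 0.002], [1.0, 0.0, 0.001], [0.001, 0.002, -1.0]]
contact_force: [3.3, 1.5, -0.3]
finger_gap: 0.0149
gripper_force: 30.1
```

Emit:
{"name": "play_rows", "arguments": {
  "steps": [
    {"slide":[0,0,-1],"gripper":-0.8,"rotation":[0,0,0]},
    {"slide":[0,0,-2],"gripper":-0.8,"rotation":[0,0,0]},
    {"slide":[0,0,-3],"gripper":-0.8,"rotation":[0,0,0]}
  ]
}}

```text
clock: 11.1
position: [0.489, 0.2345, 0.0895]
eef_rot: [[0.0, 1.0, 0.002], [1.0, -0.0, -0.0], [-0.0, 0.002, -1.0]]
contact_force: [9.0, 2.4, -11.6]
finger_gap: 0.015
gripper_force: 29.7
```

Pull is rising, so I'll stop and check whether the tube is moving with the fingers.

Run:
```python
from h import *
from rig import bot
np.set_printoptions(precision=4,suppress=True)
s0=dict(np.load("scene0.npz"))
c=bot.read_camera("scene");np.savez("scene2.npz",**c)
s=bot.state();print({k:s[k] for k in("clock","position","contact_force","ft_torque","finger_gap","gripper_force")})
x,y=300,195
o=[cv2.resize(k["img"][y:y+60,x:x+50,::-1],(400,480),interpolation=cv2.INTER_CUBIC) for k in(s0,c)]
cv2.imwrite("pics/c2.png",np.hstack(o))
print([(proj(c,[.488,.2355,z])-[x,y]+.5)*8-.5 for z in(.134,.139)])
```

```text
{'clock': 11.15, 'position': array([0.4891, 0.2345, 0.0896]), 'contact_force': array([ 8.0882,  1.4933, -7.0745]), 'ft_torque': array([ 0.4585, -1.9944,  0.0042]), 'finger_gap': 0.015131564580922253, 'gripper_force': 30.043787956237793}
[array([238.5237, 201.3688]), array([241.0983, 190.4524])]
```

View pics/c2.png

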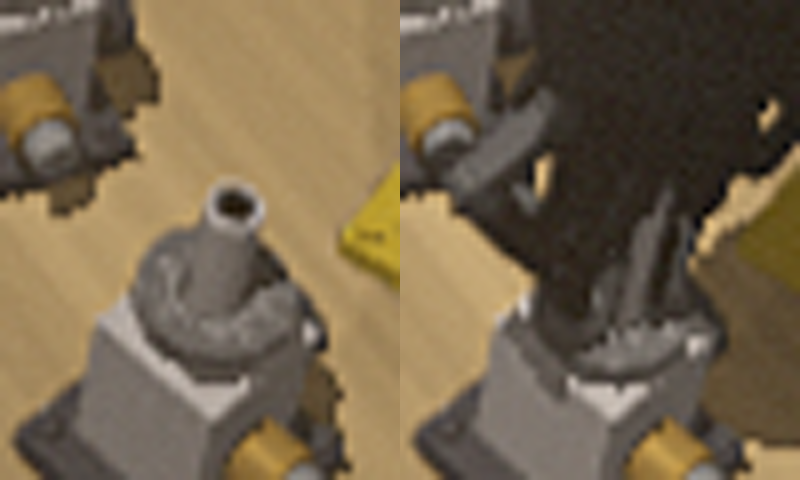

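The tube top is hidden behind the fingers, so this view can't settle it. I'll hold and see how the force relaxes.

Emit:
{"name": "play_rows", "arguments": {
  "steps": [
    {"slide":[0,0,0],"gripper":-0.8,"rotation":[0,0,0]},
    {"slide":[0,0,0],"gripper":-0.8,"rotation":[0,0,0]}
  ]
}}

```text
clock: 11.35
position: [0.4891, 0.2345, 0.0896]
eef_rot: [[0.0, 1.0, 0.002], [1.0, -0.0, -0.0], [-0.0, 0.002, -1.0]]
contact_force: [7.0, 1.2, -6.9]
finger_gap: 0.015
gripper_force: 30.1
```

Emit:
{"name": "play_rows", "arguments": {
  "steps": [
    {"slide":[0.4,0.8,0],"gripper":-0.8,"rotation":[0,0,0]},
    {"slide":[0.4,0.8,0],"gripper":-0.8,"rotation":[0,0,0]}
  ]
}}

```text
clock: 11.55
position: [0.4894, 0.2347, 0.0896]
eef_rot: [[0.0, 1.0, 0.001], [1.0, -0.0, -0.001], [-0.001, 0.001, -1.0]]
contact_force: [5.3, 0.8, -4.7]
finger_gap: 0.0151
gripper_force: 29.8
```

Emit:
{"name": "play_rows", "arguments": {
  "steps": [
    {"slide":[0.2,0.8,0],"gripper":-0.8,"rotation":[0,0,0]},
    {"slide":[0.3,1.6,0],"gripper":-0.8,"rotation":[0,0,0]},
    {"slide":[0.3,1.6,0],"gripper":-0.8,"rotation":[0,0,0]},
    {"slide":[0.3,1.6,0],"gripper":-0.8,"rotation":[0,0,0]}
  ]
}}

```text
clock: 11.95
position: [0.4898, 0.2349, 0.0896]
eef_rot: [[0.0, 1.0, -0.001], [1.0, -0.0, -0.001], [-0.001, -0.001, -1.0]]
contact_force: [0.1, 0.3, -4.2]
finger_gap: 0.0152
gripper_force: 29.8
```

Emit:
{"name": "play_rows", "arguments": {
  "steps": [
    {"slide":[0,0,-0.3],"gripper":-0.8,"rotation":[0,0,0]},
    {"slide":[0,0,-0.7],"gripper":-0.8,"rotation":[0,0,0]},
    {"slide":[0,0,-0.7],"gripper":-0.8,"rotation":[0,0,0]}
  ]
}}

```text
clock: 12.25
position: [0.4899, 0.235, 0.0902]
eef_rot: [[-0.0, 1.0, -0.001], [1.0, 0.0, -0.001], [-0.001, -0.001, -1.0]]
contact_force: [1.9, -1.5, -10.6]
finger_gap: 0.0151
gripper_force: 29.5
```

Pull keeps building, so the tube may be slipping in the grip and blocked at the teeth. I'll release, press the ring to the stop again and re-grip harder.

Emit:
{"name": "play_rows", "arguments": {
  "steps": [
    {"slide":[0,0,0.7],"gripper":-0.8,"rotation":[0,0,0]},
    {"slide":[0,0,1.4],"gripper":-0.65,"rotation":[0,0,0]},
    {"slide":[-0.3,-1,2],"gripper":-0.6,"rotation":[0,0,0]},
    {"slide":[-0.7,-2,2.5],"gripper":-0.57,"rotation":[0,0,0]},
    {"slide":[-0.7,-2.4,3],"gripper":-0.57,"rotation":[0,0,0]},
    {"slide":[-0.7,-2.4,3],"gripper":-0.57,"rotation":[0,0,0]}
  ]
}}

```text
clock: 12.85
position: [0.4884, 0.2351, 0.0883]
eef_rot: [[-0.0, 1.0, 0.001], [1.0, 0.0, 0.001], [0.001, 0.001, -1.0]]
contact_force: [0.5, 0.5, 2.8]
finger_gap: 0.0184
gripper_force: 1.0
```

Emit:
{"name": "play_rows", "arguments": {
  "steps": [
    {"slide":[0,0,0.5],"gripper":-0.57,"rotation":[0,0,0]},
    {"slide":[0,0,1],"gripper":-0.57,"rotation":[0,0,0]},
    {"slide":[0,0,1.5],"gripper":-0.57,"rotation":[0,0,0]},
    {"slide":[0,0,2],"gripper":-0.57,"rotation":[0,0,0]},
    {"slide":[0,0,2],"gripper":-0.57,"rotation":[0,0,0]}
  ]
}}

```text
clock: 13.35
position: [0.4885, 0.2351, 0.0866]
eef_rot: [[-0.0, 1.0, 0.001], [1.0, 0.0, 0.001], [0.001, 0.001, -1.0]]
contact_force: [-1.5, 0.1, 7.8]
finger_gap: 0.0186
gripper_force: 3.8
```

Emit:
{"name": "play_rows", "arguments": {
  "steps": [
    {"slide":[0,0,0.7],"gripper":-0.57,"rotation":[0,0,0]},
    {"slide":[0,0,1.4],"gripper":-0.57,"rotation":[0,0,0]},
    {"slide":[0,0,1.4],"gripper":-0.57,"rotation":[0,0,0]}
  ]
}}

```text
clock: 13.65
position: [0.4885, 0.2351, 0.0852]
eef_rot: [[-0.0, 1.0, 0.001], [1.0, 0.0, 0.001], [0.001, 0.001, -1.0]]
contact_force: [-1.5, 0.4, 8.3]
finger_gap: 0.0184
gripper_force: 4.2
```

Emit:
{"name": "play_rows", "arguments": {
  "steps": [
    {"slide":[0,0,0.6],"gripper":-0.58,"rotation":[0,0,0]},
    {"slide":[0,0,1.2],"gripper":-0.6,"rotation":[0,0,0]},
    {"slide":[0,0,1.2],"gripper":-0.6,"rotation":[0,0,0]},
    {"slide":[0,0,1.2],"gripper":-0.6,"rotation":[0,0,0]}
  ]
}}

```text
clock: 14.05
position: [0.4886, 0.2351, 0.0845]
eef_rot: [[-0.0, 1.0, 0.001], [1.0, 0.0, 0.001], [0.001, 0.001, -1.0]]
contact_force: [-3.2, -0.9, 11.8]
finger_gap: 0.0172
gripper_force: 5.8
```

Emit:
{"name": "play_rows", "arguments": {
  "steps": [
    {"slide":[0,0,0.2],"gripper":-0.64,"rotation":[0,0,0]},
    {"slide":[0,0,0.2],"gripper":-0.68,"rotation":[0,0,0]},
    {"slide":[0,0,0.2],"gripper":-0.75,"rotation":[0,0,0]},
    {"slide":[0,0,0.2],"gripper":-0.85,"rotation":[0,0,0]},
    {"slide":[0,0,0.2],"gripper":-0.85,"rotation":[0,0,0]}
  ],
  "force": 70
}}

```text
clock: 14.55
position: [0.4888, 0.2351, 0.0846]
eef_rot: [[-0.0, 1.0, 0.002], [1.0, 0.0, 0.002], [0.002, 0.002, -1.0]]
contact_force: [-2.3, -0.2, 14.7]
finger_gap: 0.014
gripper_force: 69.5
```

Emit:
{"name": "play_rows", "arguments": {
  "steps": [
    {"slide":[0,0,-0.4],"gripper":-0.85,"rotation":[0,0,0]},
    {"slide":[0,0,-0.8],"gripper":-0.85,"rotation":[0,0,0]},
    {"slide":[0,0,-1.2],"gripper":-0.85,"rotation":[0,0,0]},
    {"slide":[0,0,-1.2],"gripper":-0.85,"rotation":[0,0,0]}
  ]
}}

```text
clock: 14.95
position: [0.4888, 0.2351, 0.0852]
eef_rot: [[-0.0, 1.0, 0.002], [1.0, 0.0, 0.001], [0.001, 0.002, -1.0]]
contact_force: [-0.4, -0.4, 7.8]
finger_gap: 0.0147
gripper_force: 69.7
```

Emit:
{"name": "play_rows", "arguments": {
  "steps": [
    {"slide":[0,0,-0.4],"gripper":-0.85,"rotation":[0,0,0]},
    {"slide":[0,0,-0.8],"gripper":-0.85,"rotation":[0,0,0]},
    {"slide":[0,0,-0.8],"gripper":-0.85,"rotation":[0,0,0]}
  ]
}}

```text
clock: 15.25
position: [0.4888, 0.2351, 0.0859]
eef_rot: [[-0.0, 1.0, 0.002], [1.0, 0.0, 0.001], [0.001, 0.002, -1.0]]
contact_force: [-0.3, 1.0, 7.3]
finger_gap: 0.0144
gripper_force: 69.6
```

Emit:
{"name": "play_rows", "arguments": {
  "steps": [
    {"slide":[0,0,-0.4],"gripper":-0.85,"rotation":[0,0,0]},
    {"slide":[0,0,-0.8],"gripper":-0.85,"rotation":[0,0,0]},
    {"slide":[0,0,-0.8],"gripper":-0.85,"rotation":[0,0,0]}
  ]
}}

```text
clock: 15.55
position: [0.4887, 0.2351, 0.0864]
eef_rot: [[-0.0, 1.0, 0.002], [1.0, 0.0, 0.001], [0.001, 0.002, -1.0]]
contact_force: [2.9, 1.5, 4.0]
finger_gap: 0.0142
gripper_force: 70.0
```

Emit:
{"name": "play_rows", "arguments": {
  "steps": [
    {"slide":[0,0.3,-0.4],"gripper":-0.85,"rotation":[0,0,0]},
    {"slide":[0,0.3,-0.4],"gripper":-0.85,"rotation":[0,0,0]},
    {"slide":[0,0.3,-0.4],"gripper":-0.85,"rotation":[0,0,0]}
  ]
}}

```text
clock: 15.85
position: [0.4887, 0.235, 0.0864]
eef_rot: [[-0.0, 1.0, 0.001], [1.0, 0.0, 0.001], [0.001, 0.001, -1.0]]
contact_force: [3.6, 3.4, 3.0]
finger_gap: 0.0144
gripper_force: 70.4
```

Emit:
{"name": "play_rows", "arguments": {
  "steps": [
    {"slide":[0,0.3,-0.4],"gripper":-0.85,"rotation":[0,0,0]},
    {"slide":[0,0.3,-0.4],"gripper":-0.85,"rotation":[0,0,0]},
    {"slide":[0,0.3,-0.4],"gripper":-0.85,"rotation":[0,0,0]}
  ]
}}

```text
clock: 16.15
position: [0.4888, 0.2351, 0.087]
eef_rot: [[-0.0, 1.0, 0.0], [1.0, 0.0, 0.001], [0.001, 0.0, -1.0]]
contact_force: [1.0, 3.8, 5.8]
finger_gap: 0.0145
gripper_force: 70.6
```

Emit:
{"name": "play_rows", "arguments": {
  "steps": [
    {"slide":[0.2,0.2,-0.5],"gripper":-0.85,"rotation":[0,0,0]},
    {"slide":[0.3,0.2,-1],"gripper":-0.85,"rotation":[0,0,0]},
    {"slide":[0.3,0.2,-1],"gripper":-0.85,"rotation":[0,0,0]}
  ]
}}

```text
clock: 16.45
position: [0.4888, 0.235, 0.0874]
eef_rot: [[-0.0, 1.0, 0.0], [1.0, 0.0, 0.0], [0.0, 0.0, -1.0]]
contact_force: [3.1, 3.6, 0.6]
finger_gap: 0.0149
gripper_force: 70.5
```

Emit:
{"name": "play_rows", "arguments": {
  "steps": [
    {"slide":[0,0,-0.5],"gripper":-0.85,"rotation":[0,0,0]},
    {"slide":[0,0,-1],"gripper":-0.85,"rotation":[0,0,0]},
    {"slide":[0,0,-1],"gripper":-0.85,"rotation":[0,0,0]}
  ]
}}

```text
clock: 16.75
position: [0.4891, 0.2348, 0.0882]
eef_rot: [[0.0, 1.0, 0.0], [1.0, -0.0, -0.0], [-0.0, 0.0, -1.0]]
contact_force: [4.9, 3.5, -1.7]
finger_gap: 0.0146
gripper_force: 69.7
```

Emit:
{"name": "play_rows", "arguments": {
  "steps": [
    {"slide":[0.5,0.8,0],"gripper":-0.85,"rotation":[0,0,0]},
    {"slide":[1,1.6,0],"gripper":-0.85,"rotation":[0,0,0]},
    {"slide":[1,1.6,0],"gripper":-0.85,"rotation":[0,0,0]}
  ]
}}

```text
clock: 17.05
position: [0.4897, 0.2351, 0.0881]
eef_rot: [[0.0, 1.0, -0.002], [1.0, -0.0, -0.001], [-0.001, -0.002, -1.0]]
contact_force: [-0.9, -0.5, 2.8]
finger_gap: 0.0145
gripper_force: 72.0
```

Emit:
{"name": "play_rows", "arguments": {
  "steps": [
    {"slide":[0,0,-0.5],"gripper":-0.85,"rotation":[0,0,0]},
    {"slide":[0,0,-1],"gripper":-0.85,"rotation":[0,0,0]},
    {"slide":[0,0,-1],"gripper":-0.85,"rotation":[0,0,0]}
  ]
}}

```text
clock: 17.35
position: [0.4897, 0.2352, 0.0887]
eef_rot: [[0.0, 1.0, -0.002], [1.0, -0.0, -0.001], [-0.001, -0.002, -1.0]]
contact_force: [0.8, -1.2, -5.0]
finger_gap: 0.0147
gripper_force: 69.5
```

I'll ratchet: release with the ring still down, press back to the stop, then re-grip. The tube should keep any height it has gained.

Emit:
{"name": "play_rows", "arguments": {
  "steps": [
    {"slide":[0,0,0.8],"gripper":-0.85,"rotation":[0,0,0]},
    {"slide":[0,0,1.2],"gripper":-0.65,"rotation":[0,0,0]},
    {"slide":[-0.5,-1,2],"gripper":-0.58,"rotation":[0,0,0]},
    {"slide":[-1,-2,3],"gripper":-0.57,"rotation":[0,0,0]},
    {"slide":[-1,-2,4],"gripper":-0.57,"rotation":[0,0,0]},
    {"slide":[-1,-2,5],"gripper":-0.57,"rotation":[0,0,0]},
    {"slide":[-1,-2,5.5],"gripper":-0.57,"rotation":[0,0,0]},
    {"slide":[-1,-2,5.5],"gripper":-0.57,"rotation":[0,0,0]}
  ],
  "force": 70
}}

```text
clock: 18.15
position: [0.4899, 0.2356, 0.0855]
eef_rot: [[-0.0, 1.0, 0.003], [1.0, 0.0, 0.002], [0.002, 0.003, -1.0]]
contact_force: [0.3, -1.2, 7.9]
finger_gap: 0.0182
gripper_force: 4.1
```

Emit:
{"name": "play_rows", "arguments": {
  "steps": [
    {"slide":[0,0,0.5],"gripper":-0.57,"rotation":[0,0,0]},
    {"slide":[0,0,1],"gripper":-0.57,"rotation":[0,0,0]},
    {"slide":[0,0,1],"gripper":-0.57,"rotation":[0,0,0]}
  ]
}}

```text
clock: 18.45
position: [0.4899, 0.2356, 0.0846]
eef_rot: [[-0.0, 1.0, 0.003], [1.0, 0.0, 0.002], [0.002, 0.003, -1.0]]
contact_force: [0.0, -1.5, 7.4]
finger_gap: 0.0186
gripper_force: 4.3
```

Emit:
{"name": "play_rows", "arguments": {
  "steps": [
    {"slide":[0,-0.7,-0.5],"gripper":-0.57,"rotation":[0,0,0]},
    {"slide":[0,-1.3,-0.5],"gripper":-0.57,"rotation":[0,0,0]},
    {"slide":[0,-1.3,0.3],"gripper":-0.58,"rotation":[0,0,0]},
    {"slide":[0,-1.3,0.8],"gripper":-0.6,"rotation":[0,0,0]},
    {"slide":[0,-1.3,0.8],"gripper":-0.6,"rotation":[0,0,0]}
  ]
}}

```text
clock: 18.95
position: [0.4893, 0.2356, 0.0844]
eef_rot: [[0.0, 1.0, 0.005], [1.0, -0.0, 0.003], [0.003, 0.005, -1.0]]
contact_force: [0.3, -1.1, 11.6]
finger_gap: 0.0173
gripper_force: 6.0
```

Emit:
{"name": "play_rows", "arguments": {
  "steps": [
    {"slide":[0,0,0.2],"gripper":-0.64,"rotation":[0,0,0]},
    {"slide":[0,0,0.2],"gripper":-0.7,"rotation":[0,0,0]},
    {"slide":[0,0,0.2],"gripper":-0.85,"rotation":[0,0,0]},
    {"slide":[0,0,0.2],"gripper":-0.85,"rotation":[0,0,0]},
    {"slide":[0,0,0.2],"gripper":-0.85,"rotation":[0,0,0]}
  ]
}}

```text
clock: 19.45
position: [0.4888, 0.2357, 0.0846]
eef_rot: [[0.0, 1.0, 0.004], [1.0, -0.0, 0.003], [0.003, 0.004, -1.0]]
contact_force: [-2.8, -3.0, 18.1]
finger_gap: 0.0147
gripper_force: 70.7
```

Emit:
{"name": "play_rows", "arguments": {
  "steps": [
    {"slide":[0,0.3,-0.3],"gripper":-0.85,"rotation":[0,0,0]},
    {"slide":[0,0.6,-0.7],"gripper":-0.85,"rotation":[0,0,0]},
    {"slide":[0,0.9,-1.1],"gripper":-0.85,"rotation":[0,0,0]},
    {"slide":[0,0.9,-1.1],"gripper":-0.85,"rotation":[0,0,0]}
  ]
}}

```text
clock: 19.85
position: [0.4888, 0.2357, 0.0846]
eef_rot: [[-0.0, 1.0, 0.002], [1.0, 0.0, 0.002], [0.002, 0.002, -1.0]]
contact_force: [-2.5, -0.9, 10.3]
finger_gap: 0.0139
gripper_force: 70.2
```

Emit:
{"name": "play_rows", "arguments": {
  "steps": [
    {"slide":[0,0,-0.4],"gripper":-0.85,"rotation":[0,0,0]},
    {"slide":[0,0,-0.8],"gripper":-0.85,"rotation":[0,0,0]},
    {"slide":[0,0,-0.8],"gripper":-0.85,"rotation":[0,0,0]}
  ]
}}

```text
clock: 20.15
position: [0.4887, 0.2357, 0.0852]
eef_rot: [[-0.0, 1.0, 0.002], [1.0, 0.0, 0.002], [0.002, 0.002, -1.0]]
contact_force: [-1.6, -0.1, 8.9]
finger_gap: 0.0143
gripper_force: 69.5
```

Emit:
{"name": "play_rows", "arguments": {
  "steps": [
    {"slide":[0,0,-0.4],"gripper":-0.85,"rotation":[0,0,0]},
    {"slide":[0,0,-0.8],"gripper":-0.85,"rotation":[0,0,0]},
    {"slide":[0,0,-0.8],"gripper":-0.85,"rotation":[0,0,0]}
  ]
}}

```text
clock: 20.45
position: [0.4887, 0.2357, 0.0859]
eef_rot: [[-0.0, 1.0, 0.002], [1.0, 0.0, 0.002], [0.002, 0.002, -1.0]]
contact_force: [-0.6, -1.1, 6.8]
finger_gap: 0.0141
gripper_force: 69.3
```

Emit:
{"name": "play_rows", "arguments": {
  "steps": [
    {"slide":[0,0,-0.4],"gripper":-0.85,"rotation":[0,0,0]},
    {"slide":[0,0,-0.8],"gripper":-0.85,"rotation":[0,0,0]},
    {"slide":[0,0,-0.8],"gripper":-0.85,"rotation":[0,0,0]}
  ]
}}

```text
clock: 20.75
position: [0.4888, 0.2357, 0.0865]
eef_rot: [[-0.0, 1.0, 0.002], [1.0, 0.0, 0.002], [0.002, 0.002, -1.0]]
contact_force: [-0.1, -0.0, 8.0]
finger_gap: 0.0144
gripper_force: 69.7
```

Emit:
{"name": "play_rows", "arguments": {
  "steps": [
    {"slide":[0,0,0],"gripper":-0.85,"rotation":[0,0,0]},
    {"slide":[0,0,0],"gripper":-0.85,"rotation":[0,0,0]}
  ]
}}

```text
clock: 20.95
position: [0.4888, 0.2357, 0.0866]
eef_rot: [[-0.0, 1.0, 0.002], [1.0, 0.0, 0.002], [0.002, 0.002, -1.0]]
contact_force: [-0.7, -0.6, 7.3]
finger_gap: 0.0144
gripper_force: 69.7
```

Emit:
{"name": "play_rows", "arguments": {
  "steps": [
    {"slide":[0,0,-0.4],"gripper":-0.85,"rotation":[0,0,0]},
    {"slide":[0,0,-0.8],"gripper":-0.85,"rotation":[0,0,0]},
    {"slide":[0,0,-0.8],"gripper":-0.85,"rotation":[0,0,0]}
  ]
}}

```text
clock: 21.25
position: [0.4887, 0.2357, 0.087]
eef_rot: [[-0.0, 1.0, 0.002], [1.0, 0.0, 0.001], [0.001, 0.002, -1.0]]
contact_force: [1.8, 2.2, 5.1]
finger_gap: 0.0145
gripper_force: 69.5
```

Emit:
{"name": "play_rows", "arguments": {
  "steps": [
    {"slide":[0,0,-0.4],"gripper":-0.85,"rotation":[0,0,0]},
    {"slide":[0,0,-0.8],"gripper":-0.85,"rotation":[0,0,0]},
    {"slide":[0,0,-0.8],"gripper":-0.85,"rotation":[0,0,0]}
  ]
}}

```text
clock: 21.55
position: [0.4887, 0.2356, 0.0875]
eef_rot: [[-0.0, 1.0, 0.002], [1.0, 0.0, 0.001], [0.001, 0.002, -1.0]]
contact_force: [4.4, 3.6, 2.4]
finger_gap: 0.0142
gripper_force: 69.3
```

Emit:
{"name": "play_rows", "arguments": {
  "steps": [
    {"slide":[0.4,0.6,0],"gripper":-0.85,"rotation":[0,0,0]},
    {"slide":[0.8,1.2,0],"gripper":-0.85,"rotation":[0,0,0]},
    {"slide":[0.8,1.2,0],"gripper":-0.85,"rotation":[0,0,0]}
  ]
}}

```text
clock: 21.85
position: [0.489, 0.2357, 0.0872]
eef_rot: [[-0.0, 1.0, -0.001], [1.0, 0.0, -0.0], [-0.0, -0.001, -1.0]]
contact_force: [0.4, 2.0, 6.6]
finger_gap: 0.0143
gripper_force: 71.4
```

Emit:
{"name": "play_rows", "arguments": {
  "steps": [
    {"slide":[0.2,0.4,-0.4],"gripper":-0.85,"rotation":[0,0,0]},
    {"slide":[0.2,0.4,-0.8],"gripper":-0.85,"rotation":[0,0,0]},
    {"slide":[0.2,0.4,-0.8],"gripper":-0.85,"rotation":[0,0,0]}
  ]
}}

```text
clock: 22.15
position: [0.4892, 0.2357, 0.0877]
eef_rot: [[0.0, 1.0, -0.001], [1.0, -0.0, -0.0], [-0.0, -0.001, -1.0]]
contact_force: [-1.1, 2.4, 1.4]
finger_gap: 0.0143
gripper_force: 71.3
```

Working hypothesis: closing at 70 N pushes the tube down into its seat, shearing the pads, so the first 2 mm of finger lift only unwinds that. I'll re-press, grip softly and twist slightly back and forth while lifting, so vertical stiction vanishes.

Emit:
{"name": "play_rows", "arguments": {
  "steps": [
    {"slide":[0,0,0.5],"gripper":-0.7,"rotation":[0,0,0]},
    {"slide":[0,-0.5,1],"gripper":-0.62,"rotation":[0,0,0]},
    {"slide":[-0.2,-1,2],"gripper":-0.57,"rotation":[0,0,0]},
    {"slide":[-0.4,-2,3],"gripper":-0.57,"rotation":[0,0,0]},
    {"slide":[-0.4,-2,4],"gripper":-0.57,"rotation":[0,0,0]},
    {"slide":[-0.4,-2,4.8],"gripper":-0.6,"rotation":[0,0,0]},
    {"slide":[-0.4,-2,5.4],"gripper":-0.61,"rotation":[0,0,0]},
    {"slide":[-0.4,-2,5.4],"gripper":-0.61,"rotation":[0,0,0]}
  ],
  "force": 30
}}

```text
clock: 22.95
position: [0.4887, 0.2357, 0.0844]
eef_rot: [[0.0, 1.0, 0.002], [1.0, -0.0, 0.001], [0.001, 0.002, -1.0]]
contact_force: [-2.9, -0.0, 16.5]
finger_gap: 0.0166
gripper_force: 8.6
```

Emit:
{"name": "play_rows", "arguments": {
  "steps": [
    {"slide":[0,0,-0.2],"gripper":-0.63,"rotation":[0,0,0]},
    {"slide":[0,0,-0.2],"gripper":-0.66,"rotation":[0,0,0]},
    {"slide":[0,0,-0.2],"gripper":-0.7,"rotation":[0,0,0]},
    {"slide":[0,0,-0.2],"gripper":-0.75,"rotation":[0,0,0]}
  ],
  "force": 30
}}

```text
clock: 23.35
position: [0.4886, 0.2357, 0.0845]
eef_rot: [[0.0, 1.0, 0.002], [1.0, -0.0, 0.001], [0.001, 0.002, -1.0]]
contact_force: [-2.3, -0.6, 16.1]
finger_gap: 0.0153
gripper_force: 31.3
```

Emit:
{"name": "play_rows", "arguments": {
  "steps": [
    {"slide":[0,0,-0.3],"gripper":-0.75,"rotation":[0,0,0.04]},
    {"slide":[0,0,-0.6],"gripper":-0.75,"rotation":[0,0,0.08]},
    {"slide":[0,0,-0.9],"gripper":-0.75,"rotation":[0,0,0.04]},
    {"slide":[0,0,-1.2],"gripper":-0.75,"rotation":[0,0,0]},
    {"slide":[0,0,-1.5],"gripper":-0.75,"rotation":[0,0,0.04]},
    {"slide":[0,0,-1.8],"gripper":-0.75,"rotation":[0,0,0.08]}
  ]
}}

```text
clock: 23.95
position: [0.4886, 0.2354, 0.0853]
eef_rot: [[0.082, 0.997, 0.002], [0.997, -0.082, 0.001], [0.001, 0.002, -1.0]]
contact_force: [1.0, 0.0, 5.4]
finger_gap: 0.0152
gripper_force: 33.2
```

Emit:
{"name": "play_rows", "arguments": {
  "steps": [
    {"slide":[0,0,0],"gripper":-0.75,"rotation":[0,0,-0.06]},
    {"slide":[0,0,-0.2],"gripper":-0.75,"rotation":[0,0,-0.12]},
    {"slide":[0,0,-0.4],"gripper":-0.75,"rotation":[0,0,-0.06]},
    {"slide":[0,0,-0.6],"gripper":-0.75,"rotation":[0,0,0]},
    {"slide":[0,0,-0.8],"gripper":-0.75,"rotation":[0,0,-0.06]},
    {"slide":[0,0,-1],"gripper":-0.75,"rotation":[0,0,-0.12]}
  ]
}}

```text
clock: 24.55
position: [0.4885, 0.2356, 0.0861]
eef_rot: [[-0.042, 0.999, 0.002], [0.999, 0.042, 0.001], [0.0, 0.002, -1.0]]
contact_force: [3.0, 1.4, 4.4]
finger_gap: 0.0151
gripper_force: 33.0
```

Emit:
{"name": "play_rows", "arguments": {
  "steps": [
    {"slide":[0.1,0.3,0],"gripper":-0.75,"rotation":[0,0,0.06]},
    {"slide":[0.2,0.6,-0.2],"gripper":-0.75,"rotation":[0,0,0.12]},
    {"slide":[0.2,0.8,-0.4],"gripper":-0.75,"rotation":[0,0,0.06]},
    {"slide":[0.2,0.8,-0.6],"gripper":-0.75,"rotation":[0,0,0]},
    {"slide":[0.2,0.8,-0.6],"gripper":-0.75,"rotation":[0,0,0.06]}
  ]
}}

```text
clock: 25.05
position: [0.4887, 0.2354, 0.0863]
eef_rot: [[0.018, 1.0, 0.0], [1.0, -0.018, -0.0], [-0.0, 0.0, -1.0]]
contact_force: [0.7, -0.7, 3.5]
finger_gap: 0.0153
gripper_force: 33.0
```

Emit:
{"name": "play_rows", "arguments": {
  "steps": [
    {"slide":[0,0.2,-0.2],"gripper":-0.75,"rotation":[0,0,-0.06]},
    {"slide":[0,0.3,-0.4],"gripper":-0.75,"rotation":[0,0,-0.12]},
    {"slide":[0,0.4,-0.6],"gripper":-0.75,"rotation":[0,0,-0.06]},
    {"slide":[0,0.4,-0.6],"gripper":-0.75,"rotation":[0,0,-0.04]}
  ]
}}

```text
clock: 25.45
position: [0.4894, 0.2354, 0.0872]
eef_rot: [[-0.018, 1.0, 0.001], [1.0, 0.018, -0.0], [-0.0, 0.001, -1.0]]
contact_force: [1.4, -0.8, 5.8]
finger_gap: 0.0152
gripper_force: 32.8
```

Emit:
{"name": "play_rows", "arguments": {
  "steps": [
    {"slide":[0,0,0.3],"gripper":-0.66,"rotation":[0,0,0]},
    {"slide":[0,-0.4,0.8],"gripper":-0.62,"rotation":[0,0,0]},
    {"slide":[0,-0.8,1.6],"gripper":-0.6,"rotation":[0,0,0]},
    {"slide":[0,-1.2,2.4],"gripper":-0.6,"rotation":[0,0,0]},
    {"slide":[0,-1.2,3.2],"gripper":-0.6,"rotation":[0,0,0]},
    {"slide":[0,-1.2,3.6],"gripper":-0.61,"rotation":[0,0,0]},
    {"slide":[0,-1.2,3.6],"gripper":-0.61,"rotation":[0,0,0]}
  ]
}}

```text
clock: 26.15
position: [0.4891, 0.2354, 0.0845]
eef_rot: [[-0.019, 1.0, 0.003], [1.0, 0.019, 0.001], [0.001, 0.003, -1.0]]
contact_force: [3.0, -0.4, 10.9]
finger_gap: 0.017
gripper_force: 5.4
```

At 87.2 mm the pull dropped to 1.6 N, so the tube slipped upward. I'm back on the stop now and will grip softly again and lift with a twist.

Emit:
{"name": "play_rows", "arguments": {
  "steps": [
    {"slide":[0,0,0.1],"gripper":-0.63,"rotation":[0,0,0]},
    {"slide":[0,0,0.1],"gripper":-0.66,"rotation":[0,0,0]},
    {"slide":[0,0,0],"gripper":-0.7,"rotation":[0,0,0]},
    {"slide":[0,0,0],"gripper":-0.75,"rotation":[0,0,0]},
    {"slide":[0,0,-0.3],"gripper":-0.75,"rotation":[0,0,0.05]},
    {"slide":[0,0,-0.6],"gripper":-0.75,"rotation":[0,0,0.1]},
    {"slide":[0,0,-0.9],"gripper":-0.75,"rotation":[0,0,0.05]},
    {"slide":[0,0,-1.2],"gripper":-0.75,"rotation":[0,0,0]}
  ]
}}

```text
clock: 26.95
position: [0.4886, 0.2356, 0.0852]
eef_rot: [[-0.021, 1.0, 0.002], [1.0, 0.021, 0.001], [0.0, 0.002, -1.0]]
contact_force: [2.6, 0.2, 5.8]
finger_gap: 0.0155
gripper_force: 33.2
```

Emit:
{"name": "play_rows", "arguments": {
  "steps": [
    {"slide":[0,0.3,-0.3],"gripper":-0.75,"rotation":[0,0,0.05]},
    {"slide":[0,0.5,-0.6],"gripper":-0.75,"rotation":[0,0,0.1]},
    {"slide":[0,0.7,-0.9],"gripper":-0.75,"rotation":[0,0,0.05]},
    {"slide":[0,0.8,-1.2],"gripper":-0.75,"rotation":[0,0,0]},
    {"slide":[0,0.8,-1.2],"gripper":-0.75,"rotation":[0,0,0.05]}
  ]
}}

```text
clock: 27.45
position: [0.4887, 0.2355, 0.086]
eef_rot: [[0.029, 1.0, 0.0], [1.0, -0.029, 0.0], [0.0, 0.0, -1.0]]
contact_force: [-0.1, 0.1, 5.9]
finger_gap: 0.0152
gripper_force: 33.1
```

Emit:
{"name": "play_rows", "arguments": {
  "steps": [
    {"slide":[0,0.2,-0.4],"gripper":-0.75,"rotation":[0,0,-0.05]},
    {"slide":[0,0.4,-0.8],"gripper":-0.75,"rotation":[0,0,-0.1]},
    {"slide":[0,0.5,-1.2],"gripper":-0.75,"rotation":[0,0,-0.05]},
    {"slide":[0,0.6,-1.6],"gripper":-0.75,"rotation":[0,0,0]},
    {"slide":[0,0.6,-1.6],"gripper":-0.75,"rotation":[0,0,-0.05]}
  ]
}}

```text
clock: 27.95
position: [0.4895, 0.2355, 0.0875]
eef_rot: [[-0.018, 1.0, 0.001], [1.0, 0.018, 0.0], [0.0, 0.001, -1.0]]
contact_force: [1.1, 0.3, 5.6]
finger_gap: 0.0156
gripper_force: 32.7
```

Emit:
{"name": "play_rows", "arguments": {
  "steps": [
    {"slide":[0,0.1,-0.3],"gripper":-0.75,"rotation":[0,0,-0.05]},
    {"slide":[0,0.2,-0.6],"gripper":-0.75,"rotation":[0,0,0]},
    {"slide":[0,0.3,-0.9],"gripper":-0.75,"rotation":[0,0,0.05]},
    {"slide":[0,0.3,-1.2],"gripper":-0.75,"rotation":[0,0,0]}
  ]
}}

```text
clock: 28.35
position: [0.4897, 0.2354, 0.0883]
eef_rot: [[-0.018, 1.0, 0.001], [1.0, 0.018, -0.0], [-0.0, 0.001, -1.0]]
contact_force: [2.3, 1.5, 0.3]
finger_gap: 0.0154
gripper_force: 30.9
```

Emit:
{"name": "play_rows", "arguments": {
  "steps": [
    {"slide":[0,0.2,-0.2],"gripper":-0.75,"rotation":[0,0,0.06]},
    {"slide":[0,0.4,-0.4],"gripper":-0.75,"rotation":[0,0,0.12]},
    {"slide":[0,0.6,-0.6],"gripper":-0.75,"rotation":[0,0,0.06]},
    {"slide":[0,0.6,-0.6],"gripper":-0.75,"rotation":[0,0,0]}
  ]
}}

```text
clock: 28.75
position: [0.4898, 0.2354, 0.0886]
eef_rot: [[-0.022, 1.0, -0.0], [1.0, 0.022, -0.001], [-0.001, -0.0, -1.0]]
contact_force: [1.8, 1.3, -0.1]
finger_gap: 0.015
gripper_force: 30.2
```

Emit:
{"name": "play_rows", "arguments": {
  "steps": [
    {"slide":[0,0.2,-0.2],"gripper":-0.75,"rotation":[0,0,0.06]},
    {"slide":[0,0.4,-0.4],"gripper":-0.75,"rotation":[0,0,0.12]},
    {"slide":[0,0.6,-0.6],"gripper":-0.75,"rotation":[0,0,0.06]},
    {"slide":[0,0.6,-0.6],"gripper":-0.75,"rotation":[0,0,0]}
  ]
}}

```text
clock: 29.15
position: [0.4899, 0.2354, 0.0888]
eef_rot: [[-0.022, 1.0, -0.001], [1.0, 0.022, -0.001], [-0.001, -0.001, -1.0]]
contact_force: [1.4, 1.7, -1.1]
finger_gap: 0.0148
gripper_force: 29.5
```

Emit:
{"name": "play_rows", "arguments": {
  "steps": [
    {"slide":[0,0,-0.4],"gripper":-0.75,"rotation":[0,0,-0.06]},
    {"slide":[0,0,-0.8],"gripper":-0.75,"rotation":[0,0,-0.12]},
    {"slide":[0,0,-0.8],"gripper":-0.75,"rotation":[0,0,-0.06]}
  ]
}}

```text
clock: 29.45
position: [0.4899, 0.2354, 0.0893]
eef_rot: [[-0.082, 0.997, -0.001], [0.997, 0.082, -0.001], [-0.001, -0.002, -1.0]]
contact_force: [2.5, 1.4, -3.5]
finger_gap: 0.0157
gripper_force: 29.6
```

Emit:
{"name": "play_rows", "arguments": {
  "steps": [
    {"slide":[0,0,-0.4],"gripper":-0.75,"rotation":[0,0,0.06]},
    {"slide":[0,0,-0.6],"gripper":-0.75,"rotation":[0,0,0.12]},
    {"slide":[0,0,-0.6],"gripper":-0.75,"rotation":[0,0,0.06]}
  ]
}}

```text
clock: 29.75
position: [0.4898, 0.2354, 0.0898]
eef_rot: [[-0.018, 1.0, -0.002], [1.0, 0.018, -0.001], [-0.001, -0.002, -1.0]]
contact_force: [2.3, 1.3, -3.8]
finger_gap: 0.015
gripper_force: 29.6
```

Seated or risen is still ambiguous while the ring force is mixed in. I'll release, move clear of the ring, and test the tube alone.

Emit:
{"name": "play_rows", "arguments": {
  "steps": [
    {"slide":[0,0,0.5],"gripper":-0.66,"rotation":[0,0,0]},
    {"slide":[0,-0.8,0.3],"gripper":-0.6,"rotation":[0,0,0]},
    {"slide":[0,-1.6,-1],"gripper":-0.58,"rotation":[0,0,0]},
    {"slide":[0,-2.3,-4],"gripper":-0.58,"rotation":[0,0,0]},
    {"slide":[0,-2.3,-8],"gripper":-0.58,"rotation":[0,0,0]},
    {"slide":[0,-2.3,-8],"gripper":-0.61,"rotation":[0,0,0]}
  ]
}}

```text
clock: 30.35
position: [0.4886, 0.2358, 0.0998]
eef_rot: [[-0.02, 1.0, 0.001], [1.0, 0.02, 0.001], [0.001, 0.001, -1.0]]
contact_force: [0.6, -0.1, 1.3]
finger_gap: 0.0168
gripper_force: 0.2
```

Emit:
{"name": "play_rows", "arguments": {
  "steps": [
    {"slide":[0,0,0],"gripper":-0.66,"rotation":[0,0,0]},
    {"slide":[0,0,0],"gripper":-0.75,"rotation":[0,0,0]},
    {"slide":[0,0,0],"gripper":-0.8,"rotation":[0,0,0]},
    {"slide":[0,0,0],"gripper":-0.8,"rotation":[0,0,0]}
  ],
  "force": 50
}}

```text
clock: 30.75
position: [0.4892, 0.2358, 0.0998]
eef_rot: [[-0.02, 1.0, 0.002], [1.0, 0.02, 0.001], [0.001, 0.002, -1.0]]
contact_force: [2.1, -0.6, 5.5]
finger_gap: 0.0146
gripper_force: 48.5
```

Emit:
{"name": "play_rows", "arguments": {
  "steps": [
    {"slide":[0,0,-0.4],"gripper":-0.8,"rotation":[0,0,0]},
    {"slide":[0,0,-0.8],"gripper":-0.8,"rotation":[0,0,0]},
    {"slide":[0,0,-0.8],"gripper":-0.8,"rotation":[0,0,0]}
  ]
}}

```text
clock: 31.05
position: [0.489, 0.2358, 0.0999]
eef_rot: [[-0.02, 1.0, 0.001], [1.0, 0.02, 0.0], [0.0, 0.001, -1.0]]
contact_force: [5.0, 1.0, 0.1]
finger_gap: 0.0143
gripper_force: 48.7
```

Emit:
{"name": "play_rows", "arguments": {
  "steps": [
    {"slide":[0,0.3,-0.4],"gripper":-0.8,"rotation":[0,0,0]},
    {"slide":[0,0.6,-0.8],"gripper":-0.8,"rotation":[0,0,0]},
    {"slide":[0,0.6,-0.8],"gripper":-0.8,"rotation":[0,0,0]}
  ]
}}

```text
clock: 31.35
position: [0.489, 0.2357, 0.1]
eef_rot: [[-0.02, 1.0, 0.0], [1.0, 0.02, -0.0], [-0.0, 0.0, -1.0]]
contact_force: [6.4, 1.4, -3.3]
finger_gap: 0.015
gripper_force: 48.7
```

Emit:
{"name": "play_rows", "arguments": {
  "steps": [
    {"slide":[0,0.3,-0.4],"gripper":-0.8,"rotation":[0,0,0]},
    {"slide":[0,0.6,-0.8],"gripper":-0.8,"rotation":[0,0,0]},
    {"slide":[0,0.6,-0.8],"gripper":-0.8,"rotation":[0,0,0]}
  ]
}}

```text
clock: 31.65
position: [0.4891, 0.2356, 0.1001]
eef_rot: [[-0.02, 1.0, -0.001], [1.0, 0.02, -0.001], [-0.001, -0.001, -1.0]]
contact_force: [6.3, 1.2, -8.7]
finger_gap: 0.0147
gripper_force: 48.9
```

Emit:
{"name": "play_rows", "arguments": {
  "steps": [
    {"slide":[0.2,0.8,0.4],"gripper":-0.8,"rotation":[0,0,0]},
    {"slide":[0.4,1.6,0.8],"gripper":-0.8,"rotation":[0,0,0]},
    {"slide":[0.4,1.6,0.8],"gripper":-0.8,"rotation":[0,0,0]}
  ]
}}

```text
clock: 31.95
position: [0.4898, 0.2359, 0.0999]
eef_rot: [[-0.02, 1.0, -0.003], [1.0, 0.02, -0.001], [-0.001, -0.003, -1.0]]
contact_force: [-1.6, 0.5, -0.3]
finger_gap: 0.0146
gripper_force: 49.4
```

```bash
python3 -c "
from rig import bot
s=bot.state();print(s['contact_force'],s['ft_torque'],s['position'],s['eef_rot'][:,2])"
```

```text
[-1.57263509  0.4764306  -0.26076362] [-0.04147617  0.41813703 -0.02427601] [0.4898005  0.23594156 0.09993805] [-2.69299741e-03 -9.71494178e-04 -9.99995902e-01]
```

Emit:
{"name": "play_rows", "arguments": {
  "steps": [
    {"slide":[0,0.1,-0.4],"gripper":-0.8,"rotation":[0,0,0]},
    {"slide":[0,0.4,-0.8],"gripper":-0.8,"rotation":[0,0,0]},
    {"slide":[0,0.4,-0.8],"gripper":-0.8,"rotation":[0,0,0]}
  ]
}}

```text
clock: 32.25
position: [0.4899, 0.2358, 0.1001]
eef_rot: [[-0.02, 1.0, -0.003], [1.0, 0.02, -0.001], [-0.001, -0.003, -1.0]]
contact_force: [-2.9, 0.8, -10.0]
finger_gap: 0.0148
gripper_force: 48.7
```

Emit:
{"name": "play_rows", "arguments": {
  "steps": [
    {"slide":[0,0.4,-0.4],"gripper":-0.8,"rotation":[0,0,0]},
    {"slide":[0,0.8,-0.8],"gripper":-0.8,"rotation":[0,0,0]},
    {"slide":[0,0.8,-0.8],"gripper":-0.8,"rotation":[0,0,0]}
  ]
}}

```text
clock: 32.55
position: [0.4904, 0.2359, 0.1011]
eef_rot: [[-0.02, 1.0, -0.004], [1.0, 0.02, -0.001], [-0.001, -0.004, -1.0]]
contact_force: [-5.3, 0.8, -11.3]
finger_gap: 0.0148
gripper_force: 48.9
```

Emit:
{"name": "play_rows", "arguments": {
  "steps": [
    {"slide":[0,-0.5,0],"gripper":-0.8,"rotation":[0,0,0]},
    {"slide":[0,-1,0],"gripper":-0.8,"rotation":[0,0,0]},
    {"slide":[0,-1,0],"gripper":-0.8,"rotation":[0,0,0]}
  ]
}}

```text
clock: 32.85
position: [0.4903, 0.2359, 0.1017]
eef_rot: [[-0.02, 1.0, -0.002], [1.0, 0.02, -0.001], [-0.001, -0.002, -1.0]]
contact_force: [-6.1, 0.4, -10.4]
finger_gap: 0.0146
gripper_force: 49.1
```

Emit:
{"name": "play_rows", "arguments": {
  "steps": [
    {"slide":[0,0,-0.4],"gripper":-0.8,"rotation":[0,0,0]},
    {"slide":[0,0,-0.6],"gripper":-0.8,"rotation":[0,0,0]},
    {"slide":[0,0,-0.6],"gripper":-0.8,"rotation":[0,0,0]}
  ]
}}

```text
clock: 33.15
position: [0.4904, 0.2359, 0.1023]
eef_rot: [[-0.02, 1.0, -0.002], [1.0, 0.02, -0.001], [-0.001, -0.002, -1.0]]
contact_force: [-5.8, -0.4, -10.0]
finger_gap: 0.0147
gripper_force: 49.1
```

The tube is now rising steadily with the ring up (2.4 mm at a constant 10 N), so it is past the teeth. I'll trim the side load and keep drawing it.

Emit:
{"name": "play_rows", "arguments": {
  "steps": [
    {"slide":[0,-0.5,-0.5],"gripper":-0.8,"rotation":[0,0,0]},
    {"slide":[0,-1,-1],"gripper":-0.8,"rotation":[0,0,0]},
    {"slide":[0,-1.2,-1.5],"gripper":-0.8,"rotation":[0,0,0]},
    {"slide":[0,-1.2,-2],"gripper":-0.8,"rotation":[0,0,0]}
  ]
}}

```text
clock: 33.55
position: [0.4901, 0.2359, 0.1049]
eef_rot: [[-0.02, 1.0, 0.0], [1.0, 0.02, -0.0], [-0.0, 0.0, -1.0]]
contact_force: [-3.3, 0.1, -12.4]
finger_gap: 0.0149
gripper_force: 49.0
```

Emit:
{"name": "play_rows", "arguments": {
  "steps": [
    {"slide":[0,0,-1],"gripper":-0.8,"rotation":[0,0,0]},
    {"slide":[0,0,-2],"gripper":-0.8,"rotation":[0,0,0]},
    {"slide":[0,0,-3],"gripper":-0.8,"rotation":[0,0,0]}
  ]
}}

```text
clock: 33.85
position: [0.4901, 0.236, 0.1079]
eef_rot: [[-0.02, 1.0, 0.0], [1.0, 0.02, -0.0], [-0.0, 0.0, -1.0]]
contact_force: [-2.8, -0.6, -12.1]
finger_gap: 0.0148
gripper_force: 49.1
```

Emit:
{"name": "play_rows", "arguments": {
  "steps": [
    {"slide":[0,-0.3,-1.5],"gripper":-0.8,"rotation":[0,0,0]},
    {"slide":[0,-0.5,-3],"gripper":-0.8,"rotation":[0,0,0]},
    {"slide":[0,-0.5,-5],"gripper":-0.8,"rotation":[0,0,0]},
    {"slide":[0,-0.5,-7],"gripper":-0.8,"rotation":[0,0,0]},
    {"slide":[0,-0.5,-9],"gripper":-0.8,"rotation":[0,0,0]}
  ]
}}

```text
clock: 34.35
position: [0.4904, 0.2364, 0.1178]
eef_rot: [[-0.02, 1.0, 0.002], [1.0, 0.02, 0.001], [0.001, 0.002, -1.0]]
contact_force: [-0.2, -0.7, -0.5]
finger_gap: 0.0149
gripper_force: 50.1
```

Run:
```python
from h import *
from rig import bot
s0=dict(np.load("scene0.npz"))
c=bot.read_camera("scene");np.savez("scene3.npz",**c)
x,y=300,180
o=[cv2.resize(k["img"][y:y+75,x:x+50,::-1],(400,600),interpolation=cv2.INTER_CUBIC) for k in(s0,c)]
cv2.imwrite("pics/c3.png",np.hstack(o))
```

```text
(no output)
```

View pics/c3.png

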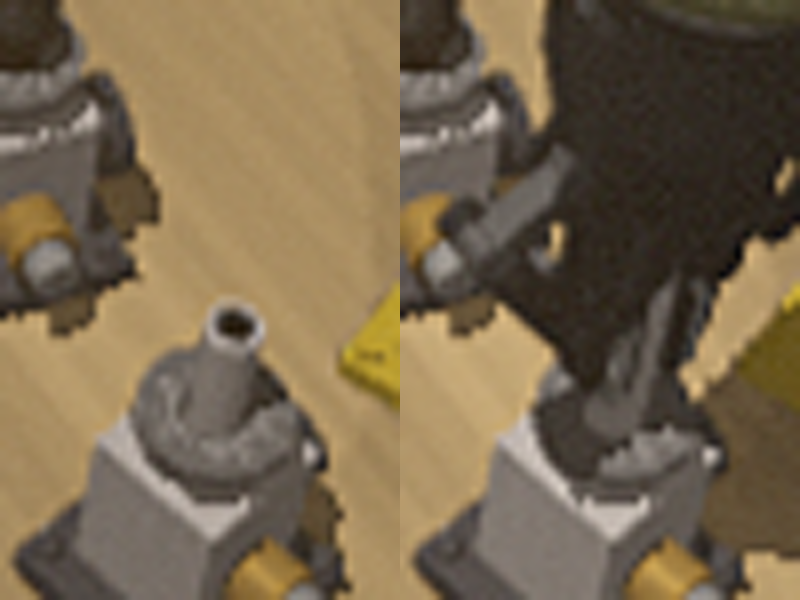

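The pull fell to zero, so the tube is free. In the picture the fingers still hold it just above the ring, at crop (620,400). Lifting it out.

Emit:
{"name": "play_rows", "arguments": {
  "steps": [
    {"slide":[0,0,-5],"gripper":-0.8,"rotation":[0,0,0]},
    {"slide":[0,0,-12],"gripper":-0.8,"rotation":[0,0,0]},
    {"slide":[0,0,-20],"gripper":-0.8,"rotation":[0,0,0]},
    {"slide":[0,0,-30],"gripper":-0.8,"rotation":[0,0,0]},
    {"slide":[0,0,-40],"gripper":-0.8,"rotation":[0,0,0]},
    {"slide":[0,0,-55],"gripper":-0.8,"rotation":[0,0,0]},
    {"slide":[0,0,-70],"gripper":-0.8,"rotation":[0,0,0]},
    {"slide":[0,0,-90],"gripper":-0.8,"rotation":[0,0,0]},
    {"slide":[0,0,-110],"gripper":-0.8,"rotation":[0,0,0]},
    {"slide":[0,0,-110],"gripper":-0.8,"rotation":[0,0,0]}
  ]
}}

```text
clock: 35.4
position: [0.4911, 0.2368, 0.2305]
eef_rot: [[-0.02, 1.0, 0.005], [1.0, 0.02, 0.003], [0.003, 0.005, -1.0]]
contact_force: [0.1, 0.4, -0.3]
finger_gap: 0.0148
gripper_force: 50.2
```

Run:
```python
from h import *
from rig import bot
s=bot.state();p=s["position"];print(p,s["eef_rot"][:,2],s["finger_gap"])
c=bot.read_camera("scene");np.savez("scene4.npz",**c)
a=proj(c,p);print(a);x,y=int(a[0])-25,int(a[1])-15;print(x,y)
o=cv2.resize(c["img"][y:y+75,x:x+75,::-1],(600,600),interpolation=cv2.INTER_CUBIC)
cv2.imwrite("pics/c4.png",o)
f=lambda z:(proj(c,[p[0],p[1],z])-[x,y]+.5)*8-.5
print({d:f(p[2]-d/1000) for d in(0,40,50,55,60,67)})
```

```text
[0.49106687 0.23677005 0.23053098] [ 0.00492413  0.00323397 -0.99998265] 0.014815272914303915
[335.26801798 192.03620589]
310 177
{0: array([205.64414385, 123.78964713]), 40: array([182.17806837, 224.12381421]), 50: array([176.59047856, 248.01473576]), 55: array([173.83634516, 259.79061543]), 60: array([171.10815462, 271.45557088]), 67: array([167.33157854, 287.6031204 ])}
```

View pics/c4.png

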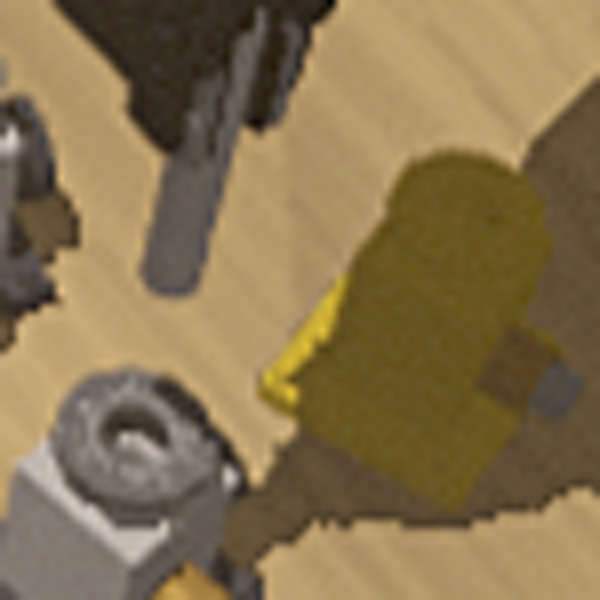

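The tube is out: its lower end is at crop (168,287), about 65 mm below the tips, and the fitting's ring is empty. The hole position needs refining from the starting images.

Run:
```python
from h import *
np.set_printoptions(precision=4,suppress=True)
o=[]
for n,uv in(("scene",(232.6,122.8)),("top",(361.6,215.2))):
    c=dict(np.load(n+"0.npz"))
    # rectify rack top plane z=.045: 0.25 mm/px, rows=x(down = -x), cols=-y
    g=np.array([[c["K"]@(c["R"]@np.array([.53-.0002*r,-.19-.0002*q,.045])+c["t"]) for q in range(750)] for r in range(500)])
    g=(g[...,:2]/g[...,2:]).astype(np.float32)
    im=cv2.remap(c["img"],g[...,0],g[...,1],cv2.INTER_CUBIC)[:,:,::-1].copy()
    for k in range(0,500,50): cv2.line(im,(0,k),(6,k),(0,0,255),1)
    # dark hole mask near estimate
    gray=cv2.cvtColor(im,cv2.COLOR_BGR2GRAY);r0,q0=250,225
    w=gray[r0-75:r0+75,q0-75:q0+75];med=np.median(w)
    m=(w<0.78*med).astype(np.uint8);k,_,st,ce=cv2.connectedComponentsWithStats(m)
    for i in range(1,k):
        if st[i,4]>500:
            cc,r=cv2.minEnclosingCircle(np.argwhere(cv2.compare((ce is not None)*1+0*m,1,0)>0)[:1,::-1].astype(np.float32)) if 0 else ((0,0),0)
            print(n,"blob x range",.53-.0002*(r0-75+np.array([st[i,1],st[i,1]+st[i,3]])),"y range",-.19-.0002*(q0-75+np.array([st[i,0],st[i,0]+st[i,2]])),st[i,4]*.04)
    o.append(im)
cv2.imwrite("pics/rack.png",cv2.resize(np.vstack(o),(450,600)))
```

```text
scene blob x range [0.4908 0.473 ] y range [-0.225  -0.2424] 250.16
top blob x range [0.488  0.4708] y range [-0.2268 -0.2446] 211.52
```

View pics/rack.png

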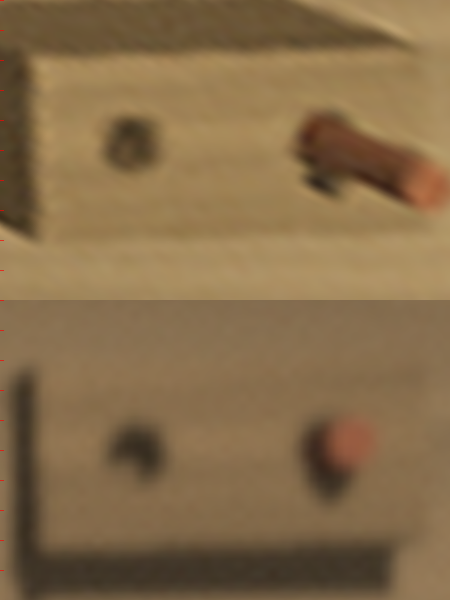

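Hole estimates are scene (0.4819, -0.2337) and top (0.4794, -0.2357). The tube axis measured with the robot favours the scene camera, so I'll use about (0.481, -0.2345). Carrying the tube over.

Emit:
{"name": "play_rows", "arguments": {
  "steps": [
    {"slide":[-20,-1,0],"gripper":-0.8,"rotation":[0,0,0]},
    {"slide":[-60,-2.5,0],"gripper":-0.8,"rotation":[0,0,0]},
    {"slide":[-105,-4,0],"gripper":-0.8,"rotation":[0,0,0]},
    {"slide":[-152,-6,0],"gripper":-0.8,"rotation":[0,0,0]},
    {"slide":[-200,-8,0],"gripper":-0.8,"rotation":[0,0,0]},
    {"slide":[-248,-10,0],"gripper":-0.8,"rotation":[0,0,0]},
    {"slide":[-296,-12,0],"gripper":-0.8,"rotation":[0,0,0]},
    {"slide":[-344,-14,0],"gripper":-0.8,"rotation":[0,0,0]},
    {"slide":[-390,-16,0],"gripper":-0.8,"rotation":[0,0,0]},
    {"slide":[-430,-18,0],"gripper":-0.8,"rotation":[0,0,0]}
  ]
}}

```text
clock: 36.45
position: [0.4784, -0.1973, 0.2262]
eef_rot: [[-0.018, 1.0, -0.001], [1.0, 0.018, -0.0], [0.0, -0.001, -1.0]]
contact_force: [0.3, 1.2, -1.3]
finger_gap: 0.0146
gripper_force: 50.2
```

Emit:
{"name": "play_rows", "arguments": {
  "steps": [
    {"slide":[-25,-1,0],"gripper":-0.8,"rotation":[0,0,0]},
    {"slide":[-41,-1.5,10],"gripper":-0.8,"rotation":[0,0,0]},
    {"slide":[-41,-1.5,40],"gripper":-0.8,"rotation":[0,0,0]},
    {"slide":[-41,-1.5,80],"gripper":-0.8,"rotation":[0,0,0]},
    {"slide":[-41,-1.5,100],"gripper":-0.8,"rotation":[0,0,0]},
    {"slide":[-41,-1.5,104],"gripper":-0.8,"rotation":[0,0,0]},
    {"slide":[-41,-1.5,104],"gripper":-0.8,"rotation":[0,0,0]},
    {"slide":[-41,-1.5,104],"gripper":-0.8,"rotation":[0,0,0]}
  ]
}}

```text
clock: 37.25
position: [0.4799, -0.2358, 0.124]
eef_rot: [[-0.02, 1.0, 0.001], [1.0, 0.02, -0.001], [-0.001, 0.001, -1.0]]
contact_force: [-0.2, -0.3, -0.6]
finger_gap: 0.0147
gripper_force: 50.2
```

Run:
```python
from h import *
from rig import bot
s=bot.state();p=s["position"];print(p,s["eef_rot"][:,2],s["contact_force"])
c=bot.read_camera("scene");np.savez("scene5.npz",**c)
x,y=195,80
o=cv2.resize(c["img"][y:y+70,x:x+80,::-1],(800,700)[:2],interpolation=cv2.INTER_CUBIC)[:600]
cv2.imwrite("pics/c5.png",o)
f=lambda q:(proj(c,q)-[x,y]+.5)*10-.5
print("hole",f([.4819,-.2337,.045]),"end",f(p+np.array([0,0,-.0655])))
```

```text
[ 0.47986204 -0.23583719  0.12398265] [ 1.46896822e-03 -6.83741772e-04 -9.99998687e-01] [-0.23549141 -0.28412979 -0.56785918]
hole [378.83513065 433.61628798] end [379.29881471 391.67218284]
```

View pics/c5.png

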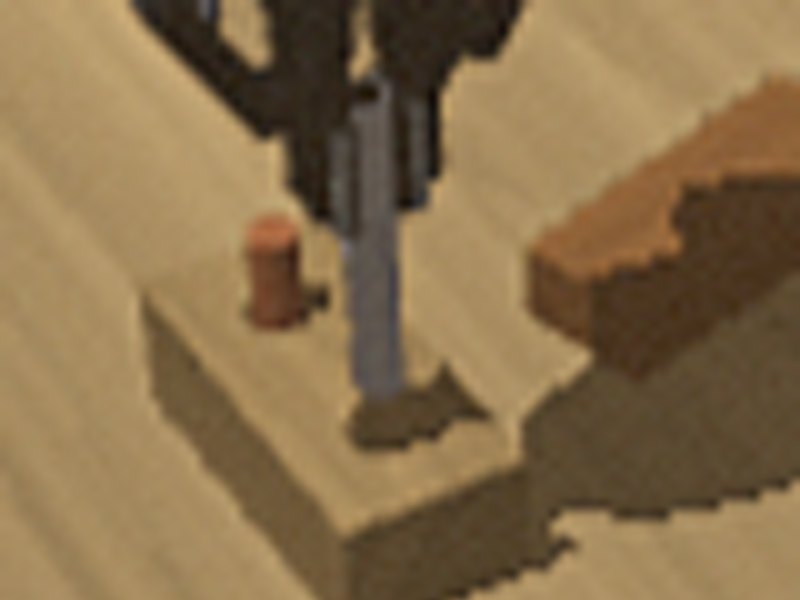

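The tube is vertical, its lower end is at crop (378,393) where projected, and the rack hole is just beneath at about (379,433). I'll nudge and lower slowly.

Emit:
{"name": "play_rows", "arguments": {
  "steps": [
    {"slide":[1.3,1.1,3],"gripper":-0.8,"rotation":[0,0,0]},
    {"slide":[1.3,1.1,7],"gripper":-0.8,"rotation":[0,0,0]},
    {"slide":[1.3,1.1,10],"gripper":-0.8,"rotation":[0,0,0]},
    {"slide":[1.3,1.1,12],"gripper":-0.8,"rotation":[0,0,0]},
    {"slide":[1.3,1.1,13.5],"gripper":-0.8,"rotation":[0,0,0]},
    {"slide":[1.3,1.1,13.5],"gripper":-0.8,"rotation":[0,0,0]}
  ]
}}

```text
clock: 37.9
position: [0.4803, -0.2339, 0.109]
eef_rot: [[-0.02, 1.0, -0.001], [1.0, 0.02, 0.0], [0.0, -0.001, -1.0]]
contact_force: [0.3, 0.1, -0.9]
finger_gap: 0.0148
gripper_force: 50.2
```

Emit:
{"name": "play_rows", "arguments": {
  "steps": [
    {"slide":[0,0,0.5],"gripper":-0.8,"rotation":[0,0,0]},
    {"slide":[0,0,1],"gripper":-0.8,"rotation":[0,0,0]},
    {"slide":[0,0,1.5],"gripper":-0.8,"rotation":[0,0,0]},
    {"slide":[0,0,1.5],"gripper":-0.8,"rotation":[0,0,0]}
  ]
}}

```text
clock: 38.3
position: [0.4805, -0.2339, 0.1077]
eef_rot: [[-0.02, 1.0, -0.0], [1.0, 0.02, -0.0], [-0.0, -0.0, -1.0]]
contact_force: [0.2, 0.7, -0.6]
finger_gap: 0.0147
gripper_force: 50.2
```

Emit:
{"name": "play_rows", "arguments": {
  "steps": [
    {"slide":[0,0,1],"gripper":-0.8,"rotation":[0,0,0]},
    {"slide":[0,0,2],"gripper":-0.8,"rotation":[0,0,0]},
    {"slide":[0,0,3],"gripper":-0.8,"rotation":[0,0,0]},
    {"slide":[0,0,3],"gripper":-0.8,"rotation":[0,0,0]}
  ]
}}

```text
clock: 38.7
position: [0.4804, -0.2338, 0.1046]
eef_rot: [[-0.02, 1.0, -0.0], [1.0, 0.02, 0.0], [0.0, -0.0, -1.0]]
contact_force: [0.2, -0.5, -0.2]
finger_gap: 0.0144
gripper_force: 50.2
```

Emit:
{"name": "play_rows", "arguments": {
  "steps": [
    {"slide":[0,0,1],"gripper":-0.8,"rotation":[0,0,0]},
    {"slide":[0,0,2],"gripper":-0.8,"rotation":[0,0,0]},
    {"slide":[0,0,3],"gripper":-0.8,"rotation":[0,0,0]},
    {"slide":[0,0,3],"gripper":-0.8,"rotation":[0,0,0]}
  ]
}}

```text
clock: 39.1
position: [0.4804, -0.2338, 0.1016]
eef_rot: [[-0.02, 1.0, -0.0], [1.0, 0.02, 0.0], [0.0, -0.0, -1.0]]
contact_force: [-0.1, -0.8, -0.3]
finger_gap: 0.0149
gripper_force: 50.2
```

In the hole by 9 mm with no contact. On down toward home (tips at about 0.0805).

Emit:
{"name": "play_rows", "arguments": {
  "steps": [
    {"slide":[0,0,3],"gripper":-0.8,"rotation":[0,0,0]},
    {"slide":[0,0,6],"gripper":-0.8,"rotation":[0,0,0]},
    {"slide":[0,0,9],"gripper":-0.8,"rotation":[0,0,0]},
    {"slide":[0,0,12],"gripper":-0.8,"rotation":[0,0,0]},
    {"slide":[0,0,14],"gripper":-0.8,"rotation":[0,0,0]},
    {"slide":[0,0,14],"gripper":-0.8,"rotation":[0,0,0]}
  ]
}}

```text
clock: 39.7
position: [0.4803, -0.2338, 0.0874]
eef_rot: [[-0.02, 1.0, -0.001], [1.0, 0.02, 0.0], [0.0, -0.001, -1.0]]
contact_force: [0.4, -0.3, -0.7]
finger_gap: 0.0147
gripper_force: 50.2
```

Emit:
{"name": "play_rows", "arguments": {
  "steps": [
    {"slide":[0,0,1],"gripper":-0.8,"rotation":[0,0,0]},
    {"slide":[0,0,2],"gripper":-0.8,"rotation":[0,0,0]},
    {"slide":[0,0,3],"gripper":-0.8,"rotation":[0,0,0]},
    {"slide":[0,0,4],"gripper":-0.8,"rotation":[0,0,0]},
    {"slide":[0,0,4],"gripper":-0.8,"rotation":[0,0,0]}
  ]
}}

```text
clock: 40.2
position: [0.4804, -0.2338, 0.0837]
eef_rot: [[-0.02, 1.0, -0.0], [1.0, 0.02, 0.0], [0.0, -0.0, -1.0]]
contact_force: [0.5, 0.1, -0.3]
finger_gap: 0.0147
gripper_force: 50.2
```

Within about 3 mm of home. Lower to touch, then open slowly and rise.

Emit:
{"name": "play_rows", "arguments": {
  "steps": [
    {"slide":[0,0,0.7],"gripper":-0.8,"rotation":[0,0,0]},
    {"slide":[0,0,1.4],"gripper":-0.8,"rotation":[0,0,0]},
    {"slide":[0,0,2],"gripper":-0.8,"rotation":[0,0,0]},
    {"slide":[0,0,2],"gripper":-0.8,"rotation":[0,0,0]}
  ]
}}

```text
clock: 40.6
position: [0.4804, -0.2339, 0.0817]
eef_rot: [[-0.02, 1.0, -0.0], [1.0, 0.02, -0.0], [0.0, -0.0, -1.0]]
contact_force: [0.3, 0.6, -1.0]
finger_gap: 0.0145
gripper_force: 50.2
```

Emit:
{"name": "play_rows", "arguments": {
  "steps": [
    {"slide":[0,0,0],"gripper":-0.7,"rotation":[0,0,0]},
    {"slide":[0,0,0],"gripper":-0.62,"rotation":[0,0,0]},
    {"slide":[0,0,0],"gripper":-0.55,"rotation":[0,0,0]},
    {"slide":[0,0,0],"gripper":-0.4,"rotation":[0,0,0]},
    {"slide":[0,0,0],"gripper":-0.2,"rotation":[0,0,0]},
    {"slide":[0,0,0],"gripper":-0.2,"rotation":[0,0,0]}
  ]
}}

```text
clock: 41.2
position: [0.4805, -0.2339, 0.0818]
eef_rot: [[-0.02, 1.0, 0.0], [1.0, 0.02, -0.0], [-0.0, 0.0, -1.0]]
contact_force: [-0.4, -0.1, 0.1]
finger_gap: 0.034
gripper_force: 0.0
```

Emit:
{"name": "play_rows", "arguments": {
  "steps": [
    {"slide":[0,0,-10],"gripper":-0.2,"rotation":[0,0,0]},
    {"slide":[0,0,-25],"gripper":-0.2,"rotation":[0,0,0]},
    {"slide":[0,0,-50],"gripper":-0.2,"rotation":[0,0,0]},
    {"slide":[0,0,-80],"gripper":-0.2,"rotation":[0,0,0]},
    {"slide":[0,0,-120],"gripper":-0.2,"rotation":[0,0,0]},
    {"slide":[0,0,-130],"gripper":-0.2,"rotation":[0,0,0]}
  ]
}}

```text
clock: 41.8
position: [0.4822, -0.2354, 0.2175]
eef_rot: [[-0.019, 1.0, 0.007], [1.0, 0.019, -0.002], [-0.002, 0.007, -1.0]]
contact_force: [0.8, -1.1, 0.0]
finger_gap: 0.034
gripper_force: 0.0
```

Run:
```python
from h import *
from rig import bot
print(bot.state()["contact_force"])
c=bot.read_camera("scene");x,y=195,80
o=cv2.resize(c["img"][y:y+60,x:x+80,::-1],(800,600),interpolation=cv2.INTER_CUBIC)
cv2.imwrite("pics/c6.png",o)
f=lambda q:(proj(c,q)-[x,y]+.5)*10-.5
print("top if home",f([.4804,-.2338,.115]),"mouth",f([.4804,-.2338,.045]))
```

```text
[ 0.84771229 -1.09691172  0.00299837]
top if home [370.65473232 240.65565779] mouth [383.20880813 431.71626114]
```

View pics/c6.png

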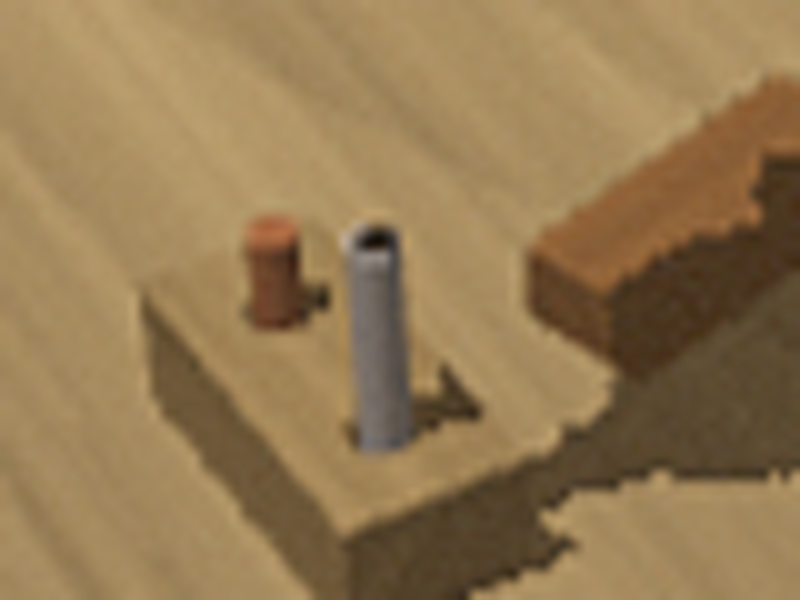

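The tube stands in the free hole with its top at (373,241), where (371,241) is expected for fully home. It is upright and released, and the gripper is clear. Handing in.

```bash
python3 -c "
from rig import bot
print(bot.close_job())"
```

```text
the job is handed in; nothing more can be done
None
```

The tube is out of its fitting and stands released and upright in the rack's free hole. The last camera check put its top where a fully home tube's would be. I handed the job in at about 42 s; no verdict came back. It took several re-grips, and for the last part of the draw the ring was up, not held down.

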